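# Fit the retaining ring over the bearing on a spindle

## Robot

A 7-joint arm with a two-finger parallel gripper is mounted at the origin on the work surface. World frame = base frame: x ahead of the robot, y to its left, z up, the work surface at z = 0. Lengths are in mm, angles in rad, forces in N, time in s.
With the tool pointing down it reaches from about 400 to 925 mm from the base axis. Payload 4.1 kg.
Tool frame: the origin (TCP) lies at the very end of the fingers, on their centre line; the grasp point (between the pads) lies 19 mm behind it; z points along the fingers, y is the line along which they close (so a half turn about z gives the same grasp; the last joint's range is limited). The gripper opens to 85 mm and grips with 20 to 120 N. Pads are 22 mm wide; open, the fingers measure 114 mm over their backs; the gripper's body (76 mm by 85 mm) begins 54 mm behind the grasp point. The pads swing forward as they close: fully open they stand 13 mm farther back than shut.
Start: joints at [-1.238, 0.398, 0.045, 1.537, -0.019, 1.207, -0.051], TCP at [272.013, 590.383, 231.347] pointing down, gripper open.
Joint ranges: [-2.82, 2.82], [-0.49, 2.23], [-1.37, 1.46], [0, 2.46], [-1.36, 4.5], [0.23, 2], [-2.94, 2.94]. Speed limits (rad/s): [2.57, 2.57, 3.14, 3.14, 3.14, 3.14, 3.14].

## Interface

Orientations are given as a unit quaternion [w, x, y, z].
In Python, from cell import ctrl, imaging gives the robot as it stands. The module is installed in compiled form; this text tells all that it offers.
- The arm moves only by the tool send_rows, never from a script. Its argument "motion" is a list of rows, each a list of 6 numbers: the shift along the tool's x, y, z in mm, then the turn, a rotation vector about the tool's x, y, z in degrees. In form: [[x, y, z, wx, wy, wz], ...]. A call has 1 to 5 rows; each row shifts and turns the commanded pose from where the row before left it, along the tool's axes as they then stand; what a row does not reach is not made up. A row lasts 1/12 s, in which the tool goes at most 41.7 mm and 7.16 degrees, less where a joint would pass 70% of its speed; a pose out of reach is approached as far as the arm can. A call with a gripper value outside its range is refused whole. "hand" is the opening, from 0 (shut) to 1 (fully open), set as the call begins (left out, the last holds). The fingers move at their own pace and stop on an object; "force" is the grip in N (left out, the last holds). Time passes only in rows, so rows that do not move let the fingers close. It gives the time, the measured TCP pose, the force, the opening and the grip force at its end, in the units of the state.
- ctrl.sense(): the state, without advancing time (a new reading comes with each control period).
- imaging.snapshot(name): name is "side" or "top"; returns a dict with "image" (384x512x3 uint8, red, green, blue), "z_map" (384x512 float32, mm along the optical axis (not along the pixel's ray), 0 where there is no reading), "fov_y" (degrees; the focal length in pixels is half the picture's height over the tangent of half this angle, whatever the lens; pixels are square), "cx", "cy" (the principal point, pixels), "extrinsics" (4x4, takes a point from camera to world coordinates). Camera axes: x right, y down, z forward; pixel columns grow to the right and rows downward; lengths in mm; the calibration is good to about 2 mm. A picture is of the moment at which its call begins.
- ctrl.finish_job(): hands the job in; it is judged then, once.
The state is a dict: "t": time; "qpos": joint angles; "dq": joint speeds; "effort": joint torques, N m; "tool_pos": TCP position; "tcp_rot": TCP orientation; "force": force on the tool from outside, world axes, zero at the start; "ft_torque": the same for the moment, N m; "width": opening from 0.0 (shut) to 1.0 (fully open); "grasp_force": force on a finger pad.
Only numpy, scipy, OpenCV 4.12 (cv2) and the standard library are available. Lean on these libraries where they do the work, as an engineer would, in place of code of your own. Each camera call takes 0.05 s, during which the arm holds its last target. There are 200 camera calls.

## Task

Take the retaining-ring pliers from their wooden stand, set the tips between the notched ends of the ring waiting on the spindle's end, spread the ring just enough without overstretching it, slide it gently down the shaft until it rests on the bearing, and let it close fully into the groove there. Then stand the pliers back in their stand, let go, and leave the other things on the bench alone.

Things in the scene. Friction and masses are not known exactly. Their poses are not given: they have to be found in the camera images.
- spindle: Grey cast housing 110 x 110 x 44 mm, fixed, with a vertical steel shaft. Origin on the shaft axis at bench level, z up. From the top: pilot nose 31 mm dia. (z 100 to 90 mm), square shoulder at z 90, land 40 mm dia., groove 36 mm dia. and 6.5 mm high, then the flat top of a 62 mm bearing, which is the groove's lower side. The ring can close only on the nose or in the groove.
- shaft_shoulder (a point): Centre of the shoulder, on the shaft axis, 90 mm above the bench; the ring's underside lies on it at the start. The bearing's top is 23.5 to 39.5 mm below this point: it differs from start to start and is not measured, so the stop must be felt. More than 15 N on shaft or bearing is forcing.
- ring: Dark steel retaining ring, 4 mm thick, 52 mm across, 36 g, lying flat around the pilot nose with 3 mm play. Origin on its axis at the underside, z up, x towards the gap between its ends. Its halves turn about its back (x -24, y 0 mm); each has a flat inner lobe, 18.3 mm + 24 mm x sin(opening) from the axis, that must clear the 20 mm radius land; the back is 21.5 mm from the axis.
- ring_gap (a point): Middle of the gap, on the ring's upper face, 28.5 mm from the ring's axis. Each ring end has a V notch facing the gap: deepest at ring y = +12 and -12 mm, level with this point, its mouth 11 mm wide in x at y = +3 and -3 mm. Spreading pins centre themselves in the Vs and carry the ring. The ends overhang the shoulder: pressing on them there tips the ring.
- ring_left (a joint): Opening of the ring's half on its +y side, rad: 0 closed, grows as it is spread. Its lobe just clears the land at about 0.08; 0.13 to 0.18 is comfortable; above 0.24 the ring is spoiled. Sprung shut: 4 N at the notch to start, 8 N at 0.17.
- ring_right (a joint): The same for the half on its -y side.
- pliers: Steel ring pliers with black grips, about 220 g, upright in the stand, tips down. Origin at the hinge, z up along the pliers, halves to +y and -y (this frame belongs to the +y half), hinge axis x. Squeezing the grips in y spreads the tips in y. A block 34 (x) x 14 x 12 mm is centred on the hinge. Handles end 96 mm above it. Not measured while held.
- pliers_grip (a point): Midway between the two grips, 75 mm above the hinge: squeeze here from above, along y. Each grip is a barrel of 16 mm diameter, 18 mm long in x. Outside width 62 mm at rest; carry at about 58. Spring: 10 N on each grip to start, 18 N at 31 mm (8 N more with the ring). Pins meet the notches at about 49 mm width; the ring opens to 0.08 at 40 mm, 0.15 at 31 mm, 0.24 at about 21 mm.
- pliers_tip (a point): Midway between the tip shoulders' undersides, 70 mm below the hinge. The flat shoulders (14 mm in x, 1 to 9 mm either side in y) push the ring down by its top; below them round-ended pins, 4 mm in diameter, centred 3.5 mm either side at rest, reach 4.5 mm farther down. Each pin moves out about 0.93 mm per mm that its grip moves in.
- stand: Fixed light wooden stand, base 80 x 90 mm, holding the pliers. Origin at bench level in the middle. An upright slot, 22 mm in x by 29 mm in y inside, 46 x 49 mm outside, rises to 76 mm with its floor at 6 mm; the pliers' jaws (14 mm by 19 mm) hang in it and the hinge block rests on its two x walls.
- stand_rest (a point): Where the pliers' hinge lies when they rest in the stand: on the stand's axis, 82 mm above the bench; pliers and stand then have the same yaw (or half a turn apart).
- spare_bearing: Bystander: loose steel bearing ring, 52 mm across, 15 mm high. Leave alone.
- grease_tin: Bystander: blue tin, 60 mm across, 55 mm high. Leave alone.
- mouse: Bystander: black computer mouse, 100 x 58 x 24 mm. Leave alone.
Mind the look-alikes: they are no part of the job. Of the things that look like the pliers, the middle-sized one is meant. Of the things that look like the spindle, take the one that is nearest to the robot's base at the start.

How it is judged (in metres and radians):
On the way, in this order (a step that is already met when the one before it is completed fails the run):
1. the pliers spread both halves of the ring on the spindle's end (value of joint each of ring_left, ring_right above 0.07 rad and contact force between pliers and ring above 1 N and z of ring in the frame of shaft_shoulder above -0.004 m), for 0.1 s.
2. the ring is down at the groove and has closed into it (value of joint each of ring_left, ring_right below 0.05 rad and z of ring in the frame of shaft_shoulder below -0.02 m and angle between ring's own z axis and vertical below 0.1 rad), for 0.2 s.
At the end, for the whole second after the job is handed in: The ring lies level (within 0.1 rad) around the shaft, more than 20 mm below the shoulder and centred within 5 mm, with both halves closed (below 0.05 rad), so in the groove; the pliers stand at rest in the stand, hinge within 10 mm of its resting point and within 0.15 rad of upright (all of step 2 and horizontal distance between ring and shaft_shoulder below 0.005 m and distance between pliers and stand_rest below 0.01 m and angle between pliers's own z axis and vertical below 0.15 rad and linear speed of each of pliers, ring below 0.02 m/s); the robot touches nothing.
It fails at once if the ring is overstretched (a half opened beyond 0.24 rad) (value of joint any of ring_left, ring_right above 0.24 rad).
It fails at once if the ring or the pliers are forced against the spindle (shaft, bearing or housing) with more than 15 N (contact force between any of ring, pliers and spindle above 15 N).
It fails at once if a bystander is moved more than 20 mm (distance of any of spare_bearing, grease_tin, mouse from where it was at the start of the episode above 0.02 m).
It also fails if it takes over 64 s, if anything falls off the work surface, if the arm or the gripper's body presses on something with over 40 N, if the wrist force passes 120 N, or if a joint passes its speed limit or range.

## Working session

There is one attempt and no reset: what is moved stays moved. The work goes in short steps, Python scripts to look and compute and a tool call to move; the robot and the scene stay as the last step left them, time stands still between calls to the robot, and variables do not carry over. Pictures are saved under pics/ and viewed, at most 10 in all, crops included, and the job is handed in when it is done.

Besides the shell and the picture viewer there is one more tool, called after "Request:" as a command line: name --pt "numbers of a row" for each row, then --argument value for the rest. send_rows: Moves the arm, as the interface text tells. Its arguments: {"type":"object","properties":{"motion":{"type":"array","items":{"type":"array","items":{"type":"number"}}},"hand":{"type":"number"},"force":{"type":"number"}},"required":["motion"]}

```bash
mkdir -p pics; cat > h.py <<'E'
import numpy as np, cv2
from cell import ctrl, imaging
def snap(n,f=None):
    s=imaging.snapshot(n)
    np.savez('pics/last_%s.npz'%n,**s)
    if f: cv2.imwrite('pics/'+f,s['image'][:,:,::-1])
    return s
def world(s):
    h,w=s['z_map'].shape; f=h/2/np.tan(np.radians(float(s['fov_y'])/2))
    v,u=np.mgrid[:h,:w]; z=s['z_map']
    p=np.stack([(u-s['cx'])*z/f,(v-s['cy'])*z/f,z,np.ones_like(z)],-1)@np.array(s['extrinsics']).T
    return p[...,:3]
E
python3 - <<'E'
from h import *
for n in('top','side'):
    s=snap(n)
    cv2.imwrite(f'pics/{n}0.png',cv2.resize(s['image'][:,:,::-1],(800,600),interpolation=cv2.INTER_CUBIC))
    print(n,s['fov_y'],s['cx'],s['cy'],np.round(s['extrinsics'],3).tolist())
print(ctrl.sense())
E
```

```text
top 54.236538204102075 257.9909060503783 181.54524917785798 [[-0.029, -0.976, 0.214, 319.092], [-1.0, 0.029, -0.006, -21.35], [0.0, -0.214, -0.977, 1114.627], [0.0, 0.0, 0.0, 1.0]]
side 45.540957994437704 259.8666747255083 196.35587943879227 [[0.681, -0.438, 0.587, -110.831], [-0.732, -0.414, 0.54, -639.995], [0.007, -0.798, -0.603, 813.216], [0.0, 0.0, 0.0, 1.0]]
{'t': 0.1, 'qpos': array([-1.23800799,  0.39910891,  0.04506838,  1.53772803, -0.01867664,
        1.20690468, -0.05073355]), 'dq': array([ 0.00091435, -0.00055428,  0.00045366, -0.0049027 ,  0.00032438,
        0.00166937,  0.00038033]), 'effort': array([ 4.40690041e-03, -4.76266515e+01,  1.37071285e+00, -2.54948705e+01,
        1.20448341e-02,  5.09280726e-03, -2.15353555e-05]), 'tool_pos': array([271.79015391, 589.83606043, 230.38545581]), 'tcp_rot': array([-1.09172478e-04,  2.14192653e-01,  9.76791053e-01, -8.57037917e-04]), 'force': array([-0.89782121,  0.39134154,  0.33645753]), 'ft_torque': array([ 0.03543635, -0.00213305, -0.01087907]), 'grasp_force': 0.0, 'width': 1.0033116066462127}
```

View pics/top0.png

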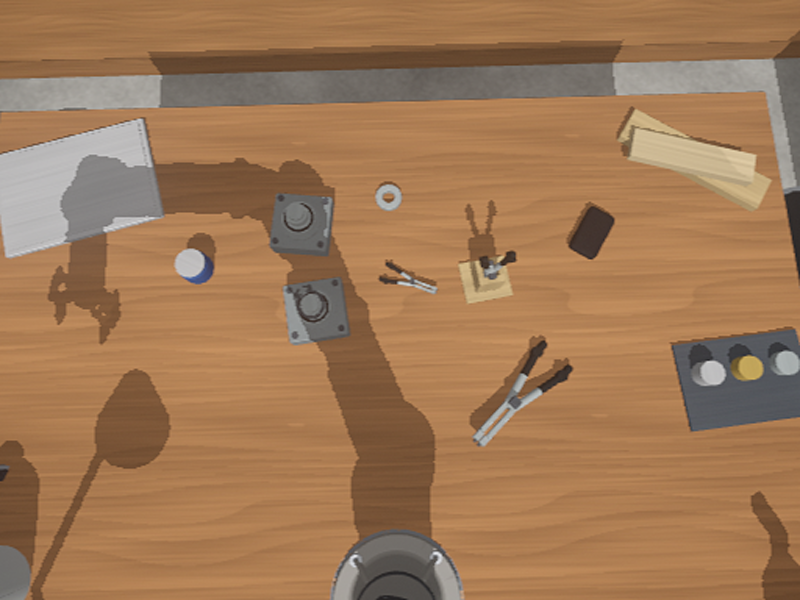

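View pics/side0.png

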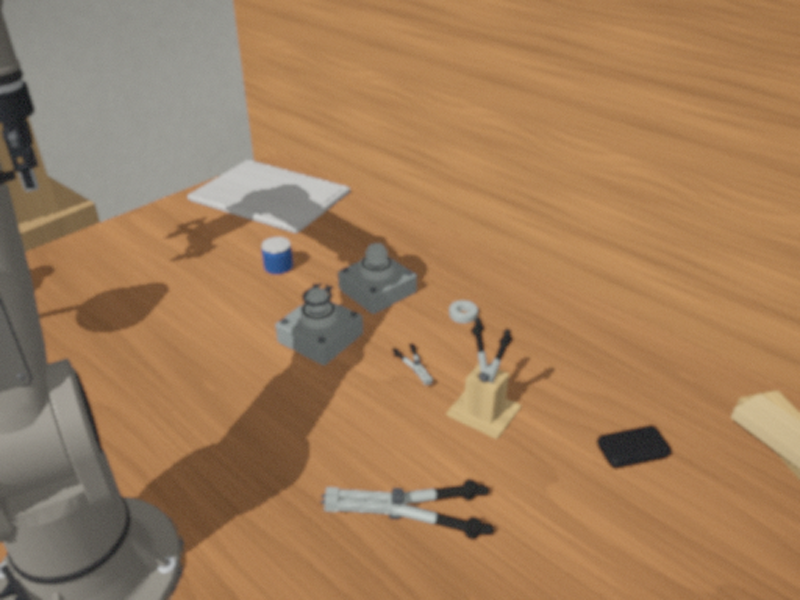

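The top view shows the near spindle at about (315,305) and the pliers in the stand at (490,270). The side view shows them at (318,310) and (488,375). I'll enlarge these and measure from depth.

```bash
python3 - <<'E'
from h import *
L={n:dict(np.load(f'pics/last_{n}.npz')) for n in('top','side')}
def crop(n,u,v,w=64,h=48):
    return cv2.resize(L[n]['image'][v-h//2:v+h//2,u-w//2:u+w//2,::-1],(400,300),interpolation=cv2.INTER_CUBIC)
cs=[('top',202,196),('top',314,176),('side',204,202),('side',314,240)]
I=[crop(*c) if i!=3 else cv2.resize(crop(*c,80,80),(400,300)) for i,c in enumerate(cs)]
cv2.imwrite('pics/crops.png',np.vstack([np.hstack(I[:2]),np.hstack(I[2:])]))
for n in L:
    P=world(L[n]); L[n]['P']=P
    np.save(f'pics/P_{n}.npy',P)
    for nm,(c,r) in dict(spindle=cs[0][1:] and ([300,190],0),) .items(): pass
P=L['top']['P']
# coarse
for u,v in[(202,196),(314,176),(190,225),(325,163),(308,167),(100,300)]: print(u,v,P[v,u].round(1))
# per-camera: spindle nose top (z~100) and ring
for n in L:
    P=L[n]['P']; 
    near=np.hypot(P[...,0]-P[...,0],0)
    c=L['top']['P'][196,202][:2]
    m=np.hypot(P[...,0]-c[0],P[...,1]-c[1])<70
    m&=L[n]['z_map']>0
    for lo,hi in[(96,106),(86,97),(40,48)]:
        q=P[m&(P[...,2]>lo)&(P[...,2]<hi)]
        if len(q)>3: print(n,lo,hi,len(q),q.mean(0).round(1),q.min(0).round(1),q.max(0).round(1), [np.round(x,1) for x in cv2.minAreaRect(q[:,:2].astype(np.float32))])
    c=np.array(L['top']['P'][176,314][:2])
    m=np.hypot(P[...,0]-c[0],P[...,1]-c[1])<80
    for lo,hi in[(68,80),(80,95),(140,190)]+[(4,9)]:
        q=P[m&(P[...,2]>lo)&(P[...,2]<hi)]
        if len(q)>3: print(n,'stand',lo,hi,len(q),q.mean(0).round(1),q.min(0).round(1),q.max(0).round(1),[np.round(x,1) for x in cv2.minAreaRect(q[:,:2].astype(np.float32))])
E
```

```text
202 196 [504.7 127.1 100.2]
314 176 [ 553.9 -185.2   92.3]
190 225 [436.2 176.3   4.5]
325 163 [ 569.3 -203.   172.5]
308 167 [ 558.9 -157.7  176.1]
100 300 [231.  430.3   2. ]
top 96 106 162 [511.9 139.4 100. ] [485.9 116.2  96. ] [545.2 169.  105.7] [array([513.4, 141.8]), array([59.6, 46. ]), np.float64(38.0)]
top 86 97 150 [513.  140.9  93.8] [485.9 114.   86.5] [548.3 169.3  96.9] [array([514.5, 141.6]), array([61.2, 48.8]), np.float64(26.1)]
top 40 48 684 [505.5 131.2  45.4] [451.5  77.7  40. ] [568.5 193.6  48. ] [array([510.3, 138.2]), array([110.1, 109.5]), np.float64(7.6)]
top stand 68 80 147 [ 561.3 -184.1   76.5] [ 539.4 -212.6   68.2] [ 592.5 -157.8   80. ] [array([ 566.2, -185.2]), array([46.3, 49.3]), np.float64(9.7)]
top stand 80 95 66 [ 562.3 -185.5   87.6] [ 544.8 -209.8   80. ] [ 588.5 -161.9   94.9] [array([ 564.5, -185.6]), array([43. , 46.3]), np.float64(15.4)]
top stand 140 190 94 [ 564.3 -185.3  167.2] [ 553.5 -215.   140.5] [ 579.1 -154.7  181.5] [array([ 565.8, -184.9]), array([17.3, 60.4]), np.float64(10.2)]
top stand 4 9 461 [ 550.8 -179.4    6.1] [ 476.8 
[... 438 characters left out ...]
67.7 194.9  48. ] [array([507.2, 136.7]), array([110.6, 112.6]), np.float64(8.6)]
side stand 68 80 234 [ 557.4 -191.4   74.5] [ 537.  -214.9   68.2] [ 589.8 -161.4   79.8] [array([ 563.8, -186.3]), array([49.1, 50.9]), np.float64(9.0)]
side stand 80 95 80 [ 557.9 -188.7   88.1] [ 547.  -199.8   80.6] [ 578.  -176.1   94.9] [array([ 561.1, -186.7]), array([22.3, 29. ]), np.float64(74.6)]
side stand 140 190 185 [ 560.5 -187.8  160.7] [ 550.5 -218.6  140.5] [ 577.3 -157.8  178.8] [array([ 562.8, -187.3]), array([19.5, 61.5]), np.float64(10.2)]
side stand 4 9 398 [ 552.5 -198.3    6.1] [ 489.7 -245.8    4. ] [ 609.9 -141.6    9. ] [array([ 549.5, -193.6]), array([120.2, 103.9]), np.float64(0.6)]
```

View pics/crops.png

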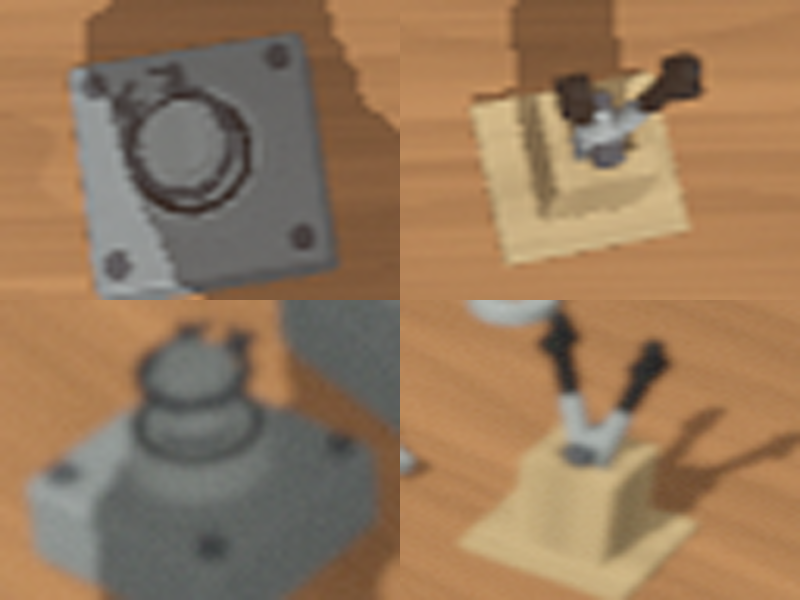

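The top crop shows the ring around the nose with its gap pointing up-left: the ends are at crop (125,105) and (170,75), and the axis is near (188,150). In the stand crop the handles lie along image right and slightly up. Next I'll rectify onto the ring plane to get a precise pose.

```bash
cat >> h.py <<'E'
def rect(s,x0,y0,z,half=50,r=0.25):
    # image of plane z, rows = -x (up = +x), cols = -y (left = +y), r mm per px
    n=int(2*half/r); f=s['image'].shape[0]/2/np.tan(np.radians(float(s['fov_y'])/2))
    i,j=np.mgrid[:n,:n]; X=x0+half-i*r; Y=y0+half-j*r
    p=np.stack([X,Y,np.full(X.shape,float(z)),np.ones(X.shape)],-1)@np.linalg.inv(s['extrinsics']).T
    u=p[...,0]/p[...,2]*f+s['cx']; v=p[...,1]/p[...,2]*f+s['cy']
    return cv2.remap(s['image'][:,:,::-1].copy(),u.astype(np.float32),v.astype(np.float32),cv2.INTER_CUBIC)
E
python3 - <<'E'
from h import *
L={n:dict(np.load(f'pics/last_{n}.npz')) for n in('top','side')}
# average several shots to cut noise
A={}
for n in L:
    A[n]=dict(L[n]); A[n]['image']=np.mean([imaging.snapshot(n)['image'] for _ in range(4)],0).astype(np.uint8)
ims=[]
for n in('top','side'):
  for z,c in((94,None),(100,None)):
    im=rect(A[n],508,138,z,40,0.2).copy()
    im=cv2.resize(im,(400,400))
    if n=='top': ims.append(im)
    for k in range(0,401,50): pass
    A[n][z]=im
m=np.hstack([A['top'][94],A['side'][94]])
# contrast
m=cv2.convertScaleAbs(m,alpha=1.6,beta=-40)
for q in range(0,800,50):
    cv2.line(m,(q,0),(q,6),(0,255,255),1)
for q in range(0,400,50): cv2.line(m,(0,q),(6,q),(0,255,255),1); cv2.line(m,(400,q),(406,q),(0,255,255),1)
cv2.imwrite('pics/rect94.png',m)
np.savez('pics/avg.npz',top=A['top']['image'],side=A['side']['image'])
E
```

```text
(no output)
```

View pics/rect94.png

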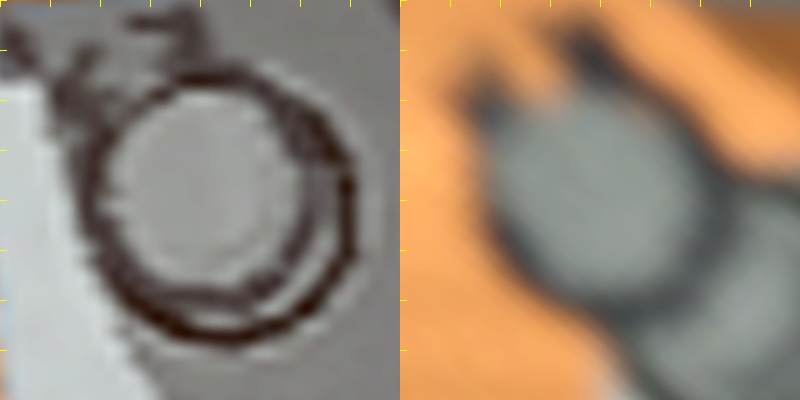

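The rectified top view (left, 0.2 mm/px) shows the ring ends at about (75,85) and (190,30), with the ring band around (203,190). The side view has its ends at (485,95) and (590,40). That puts the gap at roughly +26° yaw. Now I'll fit it numerically.

```bash
python3 - <<'E'
from h import *
from scipy.optimize import minimize
av=np.load('pics/avg.npz')
for n in('top','side'):
    s=dict(np.load(f'pics/last_{n}.npz')); s['image']=av[n]
    g=cv2.GaussianBlur(cv2.cvtColor(rect(s,508,138,94,50,0.25),cv2.COLOR_BGR2GRAY).astype(np.float32),(0,0),3)
    def samp(x,y): return cv2.remap(g,((138+50-y)/.25).astype(np.float32),((508+50-x)/.25).astype(np.float32),cv2.INTER_LINEAR)
    a=np.radians(np.arange(0,360,3))
    def cost(p,full=False):
        cx,cy,yaw=p; c,s_=np.cos(yaw),np.sin(yaw)
        t=a[np.abs((a-np.pi))<np.radians(145)]  # ring body, gap at 0
        def pts(X,Y): return samp(cx+c*X-s_*Y,cy+s_*X+c*Y).ravel()
        body=np.concatenate([pts(r*np.cos(t),r*np.sin(t)) for r in(22.5,24,25)])
        inn=np.concatenate([pts(r*np.cos(a),r*np.sin(a)) for r in(13,16,18)])
        X,Y=np.meshgrid([24,27,30],[10,12,14.])
        ends=np.concatenate([pts(X,Y),pts(X,-Y)])
        gp=pts(*np.meshgrid([24,27,30,33],[-4,-2,0,2,4.]))
        v=body.mean()*1.5-inn.mean()+0.6*(ends.mean()-gp.mean())
        return v
    best=min((minimize(cost,[x,y,w],method='Nelder-Mead',options=dict(xatol=.02,fatol=.02)) for x in(506,511) for y in(135,140) for w in(.3,.6)),key=lambda r:r.fun)
    print(n,'ring',best.x.round(2),np.degrees(best.x[2]).round(1),best.fun)
    P=world(s)
    def box(c,R,lo,hi,name):
        m=(np.hypot(P[...,0]-c[0],P[...,1]-c[1])<R)&(P[...,2]>lo)&(P[...,2]<hi)
        q=P[m]; r=cv2.minAreaRect(q[:,:2].astype(np.float32)); print(n,name,np.round(r[0],1),np.round(r[1],1),round(r[2],1))
    box((509,137),85,42,47,'housing'); box((565,-186),40,73,79,'standtop'); box((565,-186),45,150,164,'grips'); box((565,-186),70,2.5,9,'base')
E
```

```text
top ring [510.58 137.57   0.54] 30.8 -31.480327606201172
top housing [510.1 138.3] [109.6 109.5] 7.2
top standtop [ 566.2 -185.2] [46.3 49.3] 9.7
top grips [ 564.9 -185. ] [16.  60.4] 9.3
top base [ 564.2 -184.7] [137.2 135.2] 43.4
side ring [508.98 137.21   0.53] 30.5 -4.367593765258789
side housing [507.2 136.2] [110.8 109.9] 8.1
side standtop [ 564.  -186.3] [47.9 50.8] 7.5
side grips [ 562.8 -187.3] [19.5 61.5] 10.2
side base [ 557.4 -187.5] [115.1 127.5] 38.3
```

Request:
send_rows --pt "0 0 -4 0 0 7" --pt "0 0 -4 0 0 7" --pt "0 0 -4 0 0 7" --pt "0 0 -4 0 0 7" --pt "0 0 -4 0 0 7"

```text
t: 0.92
tool_pos: [272.0, 590.4, 251.6]
tcp_rot: [-0.0, 0.501, 0.866, 0.0]
force: [0.3, -0.5, 0.5]
width: 1.003
grasp_force: 0.0
```

Request:
send_rows --pt "0 0 -4 0 0 7" --pt "0 0 -4 0 0 7" --pt "0 0 -4 0 0 7" --pt "0 0 -4 0 0 7" --pt "0 0 -4 0 0 7"

```text
t: 1.33
tool_pos: [272.0, 590.4, 271.6]
tcp_rot: [-0.0, 0.738, 0.675, 0.0]
force: [0.3, 0.4, 0.1]
width: 1.0
grasp_force: 0.0
```

Request:
send_rows --pt "0 0 -4 0 0 7" --pt "0 0 -4 0 0 7" --pt "0 0 -4 0 0 7" --pt "0 0 -4 0 0 7" --pt "0 0 -4 0 0 7"

```text
t: 1.75
tool_pos: [271.9, 590.4, 291.6]
tcp_rot: [-0.0, 0.907, 0.422, 0.0]
force: [0.3, -0.6, 0.1]
width: 1.001
grasp_force: 0.0
```

Request:
send_rows --pt "0 0 0 0 0 7" --pt "0 0 0 0 0 7" --pt "0 0 0 0 0 7" --pt "0 0 0 0 0 7" --pt "0 0 0 0 0 7"

```text
t: 2.17
tool_pos: [271.9, 590.4, 291.4]
tcp_rot: [-0.0, 0.992, 0.13, 0.0]
force: [-0.0, 0.1, -0.3]
width: 1.002
grasp_force: 0.0
```

Request:
send_rows --pt "0 0 0 0 0 5.8" --pt "0 0 0 0 0 0"

```text
t: 2.33
tool_pos: [271.8, 590.4, 291.3]
tcp_rot: [0.0, 0.997, 0.082, 0.0]
force: [0.2, -0.1, 0.1]
width: 1.003
grasp_force: 0.0
```

```bash
cat >> h.py <<'E'
def pose():
    from scipy.spatial.transform import Rotation as R
    s=ctrl.sense(); q=s['tcp_rot']; M=R.from_quat([q[1],q[2],q[3],q[0]]).as_matrix(); return s,M
def to(target,yaw=None):
    "shift in tool axes to TCP target, wz turn to bring tool x to world yaw, tilt"
    s,M=pose(); d=M.T@(np.array(target)-s['tool_pos'])
    h=np.degrees(np.arctan2(M[1,0],M[0,0]))
    print('t',round(s['t'],2),'pos',s['tool_pos'].round(1),'F',s['force'].round(1),'T',s['ft_torque'].round(2),'w',round(s['width']*85,1),'gf',round(s['grasp_force'],1),'toolx',round(h,2),'zaxis',M[:,2].round(4),'q',s['qpos'].round(2))
    print('shift',d.round(1), 'wz',None if yaw is None else round(-((yaw-h+180)%360-180),2))
E
python3 -c "
from h import *
to((564.5,-186,290),9.5)"
```

```text
t 2.33 pos [271.8 590.4 291.3] F [ 0.2 -0.1  0.1] T [ 0.02 -0.04  0.01] w 85.3 gf 0.0 toolx 9.39 zaxis [ 2.e-04 -1.e-04 -1.e+00] q [-1.58  0.4   0.52  1.46 -0.2   1.33 -2.45]
shift [162.1 813.8   1.4] wz -0.11
```

Request:
send_rows --pt "5.4 27.1 0 0 0 0" --pt "5.4 27.1 0 0 0 0" --pt "5.4 27.1 0 0 0 0" --pt "5.4 27.1 0 0 0 0" --pt "5.4 27.1 0 0 0 0"

```text
t: 2.75
tool_pos: [321.3, 459.9, 291.4]
tcp_rot: [-0.0, 0.996, 0.084, 0.0]
force: [-0.1, -0.4, 0.4]
width: 1.005
grasp_force: 0.0
```

Request:
send_rows --pt "5.4 27.1 0 0 0 0" --pt "5.4 27.1 0 0 0 0" --pt "5.4 27.1 0 0 0 0" --pt "5.4 27.1 0 0 0 0" --pt "5.4 27.1 0 0 0 0"

```text
t: 3.17
tool_pos: [370.2, 330.6, 291.6]
tcp_rot: [-0.0, 0.996, 0.084, 0.0]
force: [0.9, 0.5, 0.6]
width: 0.997
grasp_force: 0.0
```

Request:
send_rows --pt "5.4 27.1 0 0 0 0" --pt "5.4 27.1 0 0 0 0" --pt "5.4 27.1 0 0 0 0" --pt "5.4 27.1 0 0 0 0" --pt "5.4 27.1 0 0 0 0"

```text
t: 3.58
tool_pos: [419.1, 201.4, 291.6]
tcp_rot: [-0.0, 0.996, 0.084, 0.0]
force: [0.2, -0.3, 0.8]
width: 0.999
grasp_force: 0.0
```

Request:
send_rows --pt "5.4 27.1 0 0 0 0" --pt "5.4 27.1 0 0 0 0" --pt "5.4 27.1 0 0 0 0" --pt "5.4 27.1 0 0 0 0" --pt "5.4 27.1 0 0 0 0"

```text
t: 4.0
tool_pos: [468.0, 72.1, 291.6]
tcp_rot: [-0.001, 0.996, 0.084, 0.0]
force: [0.4, 0.3, 0.1]
width: 1.0
grasp_force: 0.0
```

Request:
send_rows --pt "5.4 27.1 0 0 0 0" --pt "5.4 27.1 0 0 0 0" --pt "5.4 27.1 0 0 0 0" --pt "5.4 27.1 0 0 0 0" --pt "5.4 27.1 0 0 0 0"

```text
t: 4.42
tool_pos: [516.9, -56.8, 291.5]
tcp_rot: [-0.0, 0.996, 0.084, 0.0]
force: [0.4, -0.8, 0.4]
width: 1.004
grasp_force: 0.0
```

Request:
send_rows --pt "5.4 27.1 0 0 0 0" --pt "5.4 27.1 0 0 0 0" --pt "5.4 27.1 0 0 0 0" --pt "5.4 27.1 0 0 0 0" --pt "5.4 27.1 0 0 0 0"

```text
t: 4.83
tool_pos: [565.9, -186.0, 291.1]
tcp_rot: [-0.0, 0.996, 0.084, -0.0]
force: [-0.5, 0.3, 0.6]
width: 1.002
grasp_force: 0.0
```

Request:
send_rows --pt "0 0 0 0 0 0"

```text
t: 4.92
tool_pos: [565.3, -191.6, 291.5]
tcp_rot: [0.003, 0.997, 0.08, 0.0]
force: [-1.7, -0.8, 0.4]
width: 1.001
grasp_force: 0.0
```

```bash
python3 -c "
from h import *
to((564.5,-186,132),9.5)
for n in('top','side'):
    s=snap(n); P=world(s)
    # gripper finger points
    m=(np.hypot(P[...,0]-564.5,P[...,1]+186)<75)&(P[...,2]>215)&(P[...,2]<310)
    for lo in range(270,400,20):
        q=P[(np.hypot(P[...,0]-564.5,P[...,1]+186)<75)&(P[...,2]>lo)&(P[...,2]<lo+20)]
        if len(q)>5: print(n,lo,len(q),np.round(cv2.minAreaRect(q[:,:2].astype(np.float32))[0],1),q.min(0).round(),q.max(0).round())
s=dict(np.load('pics/last_side.npz'));P=world(s)
m=(np.hypot(P[...,0]-564.5,P[...,1]+186)<90)&(P[...,2]>60)
v,u=np.where(m);print(u.min(),u.max(),v.min(),v.max())
v0=max(v.min()-4,0);u0=max(u.min()-4,0)
c=s['image'][v0:v.max()+5,u0:u.max()+5,::-1];k=600/c.shape[0]
k=min(k,800/c.shape[1]);print(u0,v0,k)
cv2.imwrite('pics/s1.png',cv2.resize(c,None,fx=k,fy=k,interpolation=cv2.INTER_CUBIC))
"
```

```text
t 4.92 pos [ 565.3 -191.6  291.5] F [-1.7 -0.8  0.4] T [0.   0.05 0.01] w 85.1 gf 0.0 toolx 9.18 zaxis [ 6.0e-04 -5.3e-03 -1.0e+00] q [-0.48  0.4   0.99  1.61 -0.34  1.32 -0.85]
shift [  0.2  -6.5 159.5] wz -0.32
side 290 23 [ 560.5 -189.2] [ 545. -238.  304.] [ 570. -141.  310.]
side 310 158 [ 560.4 -189.1] [ 543. -245.  310.] [ 579. -133.  330.]
side 330 148 [ 562.8 -186.8] [ 541. -251.  330.] [ 580. -124.  350.]
side 350 429 [ 561.3 -187.4] [ 539. -261.  350.] [ 588. -115.  370.]
side 370 506 [ 560.4 -188.4] [ 538. -261.  370.] [ 588. -117.  390.]
side 390 712 [ 559.9 -189.3] [ 538. -259.  390.] [ 587. -121.  410.]
288 370 0 254
284 0 2.3166023166023164
```

Request:
send_rows --pt "0 0 10 0 0 0" --pt "0 0 10 0 0 0" --pt "0 0 10 0 0 0" --pt "0 0 0 0 0 0" --pt "0 0 0 0 0 0"

```text
t: 5.43
tool_pos: [565.0, -183.6, 260.2]
tcp_rot: [-0.001, 0.997, 0.083, -0.001]
force: [0.1, -0.2, -0.5]
width: 0.996
grasp_force: 0.0
```

```bash
python3 -c "
from h import *
to((564.5,-186,132),9.5)
for n in('top','side'):
    s=snap(n); P=world(s)
    for lo in range(260,340,20):
        q=P[(np.hypot(P[...,0]-564.5,P[...,1]+186)<75)&(P[...,2]>lo)&(P[...,2]<lo+20)]
        if len(q)>5: print(n,lo,len(q),np.round(cv2.minAreaRect(q[:,:2].astype(np.float32))[0],1),np.round(cv2.minAreaRect(q[:,:2].astype(np.float32))[1:][0],1),q.min(0).round(),q.max(0).round())
to((564.5,-186,132),9.5)
"
```

```text
t 5.43 pos [ 565.  -183.6  260.2] F [ 0.1 -0.2 -0.5] T [ 0.02  0.06 -0.  ] w 84.7 gf 0.0 toolx 9.56 zaxis [-0.0019  0.001  -1.    ] q [-0.47  0.42  0.97  1.65 -0.36  1.26 -0.83]
shift [ -0.7   2.5 128.2] wz 0.06
side 260 19 [ 564.  -183.1] [22.  97.7] [ 546. -233.  274.] [ 572. -136.  280.]
side 280 150 [ 562.2 -183.7] [ 26.1 113.5] [ 544. -240.  280.] [ 582. -128.  300.]
side 300 150 [ 564.8 -186.6] [ 28.1 136.4] [ 541. -256.  300.] [ 579. -121.  320.]
side 320 425 [ 561.3 -185.7] [ 37.1 147.4] [ 539. -258.  320.] [ 590. -114.  340.]
t 5.53 pos [ 565.6 -184.5  261.4] F [-0.6 -0.8  0.6] T [ 0.03 -0.01  0.05] w 84.9 gf 0.0 toolx 9.51 zaxis [ 3.e-04  1.e-04 -1.e+00] q [-0.47  0.42  0.97  1.65 -0.36  1.26 -0.83]
shift [ -1.4   1.3 129.4] wz 0.01
```

Request:
send_rows --pt "-0.3 1.3 13 0 0 0" --pt "0 0 13 0 0 0" --pt "0 0 13 0 0 0" --pt "0 0 13 0 0 0" --pt "0 0 13 0 0 0"

```text
t: 5.95
tool_pos: [564.9, -186.0, 194.3]
tcp_rot: [-0.0, 0.997, 0.082, -0.001]
force: [-0.2, -0.2, -0.3]
width: 1.0
grasp_force: 0.0
```

Request:
send_rows --pt "0 0 15 0 0 0" --pt "0 0 15 0 0 0" --pt "0 0 15 0 0 0" --pt "0 0 10 0 0 0" --pt "0 0 9 0 0 0"

```text
t: 6.37
tool_pos: [564.8, -186.1, 130.5]
tcp_rot: [-0.0, 0.997, 0.082, -0.001]
force: [0.3, 1.2, -0.6]
width: 1.001
grasp_force: 0.0
```

Request:
send_rows --pt "0 0 0 0 0 0" --pt "0 0 0 0 0 0" --pt "0 0 0 0 0 0"

```text
t: 6.62
tool_pos: [565.9, -186.6, 132.9]
tcp_rot: [0.0, 0.997, 0.082, 0.001]
force: [-0.6, -0.7, -0.2]
width: 1.002
grasp_force: 0.0
```

```bash
python3 -c "
from h import *
to((565.5,-185.8,132),9.5)
"
```

```text
t 6.62 pos [ 565.9 -186.6  132.9] F [-0.6 -0.7 -0.2] T [-0.04 -0.01  0.05] w 85.2 gf 0.0 toolx 9.46 zaxis [ 1.2e-03 -4.0e-04 -1.0e+00] q [-0.39  0.55  0.88  1.79 -0.48  1.03 -0.74]
shift [-0.2 -0.9  0.9] wz -0.04
```

Request:
send_rows --pt "0 0 0 0 0 0" --pt "0 0 0 0 0 0" --pt "0 0 0 0 0 0" --pt "0 0 0 0 0 0" --pt "0 0 0 0 0 0" --hand 0.68 --force 60

```text
t: 7.03
tool_pos: [566.3, -186.6, 134.1]
tcp_rot: [-0.0, 0.997, 0.083, 0.001]
force: [-1.4, 0.3, 7.3]
width: 0.685
grasp_force: 12.4
```

Request:
send_rows --pt "0 0 0 0 0 0" --pt "0 0 0 0 0 0" --pt "0 0 0 0 0 0"

```text
t: 7.28
tool_pos: [566.3, -186.6, 134.1]
tcp_rot: [-0.0, 0.997, 0.083, 0.001]
force: [-1.6, 1.4, 5.7]
width: 0.683
grasp_force: 12.4
```

```bash
python3 -c "
from h import *
to((565.5,-185.8,132),9.5)
"
```

```text
t 7.28 pos [ 566.3 -186.6  134.1] F [-1.6  1.4  5.7] T [0.22 0.29 0.01] w 58.1 gf 12.4 toolx 9.46 zaxis [ 2.4e-03  3.0e-04 -1.0e+00] q [-0.39  0.54  0.88  1.79 -0.48  1.03 -0.74]
shift [-0.6 -0.9  2.1] wz -0.04
```

Request:
send_rows --pt "0 0 -6 0 0 0" --pt "0 0 -10 0 0 0" --pt "0 0 -12 0 0 0" --pt "0 0 -12 0 0 0" --pt "0 0 -12 0 0 0"

```text
t: 7.7
tool_pos: [565.5, -186.4, 185.8]
tcp_rot: [0.0, 0.997, 0.082, 0.0]
force: [1.2, 0.2, -1.9]
width: 0.683
grasp_force: 10.5
```

Request:
send_rows --pt "0 0 -14 0 0 0" --pt "0 0 -14 0 0 0" --pt "0 0 -14 0 0 0" --pt "0 0 -14 0 0 0" --pt "0 0 -14 0 0 0"

```text
t: 8.12
tool_pos: [565.4, -186.5, 256.1]
tcp_rot: [0.0, 0.997, 0.082, 0.0]
force: [0.0, -0.2, -2.4]
width: 0.677
grasp_force: 10.5
```

Request:
send_rows --pt "0 0 0 0 0 0" --pt "0 0 0 0 0 0"

```text
t: 8.28
tool_pos: [565.8, -186.6, 255.4]
tcp_rot: [0.0, 0.997, 0.082, 0.001]
force: [-0.7, 0.5, -2.0]
width: 0.681
grasp_force: 10.5
```

```bash
python3 -c "
from h import *
# above ring gap: ring (509.8,137.4), yaw 28.5
import math
y=math.radians(28.5)
to((509.8+28.5*math.cos(y),137.4+28.5*math.sin(y),256),28.5)
for n in('top','side'):
    s=snap(n)
s=dict(np.load('pics/last_side.npz'));P=world(s)
c=s['image'][120:280,270:370,::-1]
cv2.imwrite('pics/s2.png',cv2.resize(c,None,fx=3.75,fy=3.75,interpolation=cv2.INTER_CUBIC))
"
```

```text
t 8.28 pos [ 565.8 -186.6  255.4] F [-0.7  0.5 -2. ] T [-0.01  0.03 -0.05] w 57.9 gf 10.5 toolx 9.46 zaxis [ 2.2e-03 -2.0e-04 -1.0e+00] q [-0.47  0.43  0.97  1.66 -0.37  1.25 -0.83]
shift [  24.9 -338.1   -0.7] wz -19.04
```

View pics/s2.png

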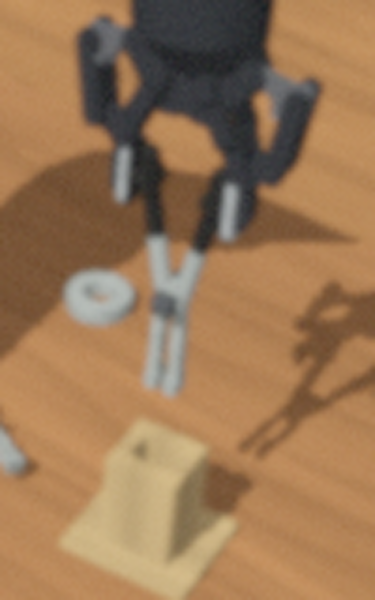

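The pliers are held upright between the fingers, with jaws together at crop (165,385), clear of the stand slot at (160,440). Now I'll move over the ring.

Request:
send_rows --pt "1 -12 0 0 0 0" --pt "2 -24 0 0 0 0" --pt "2 -26 0 0 0 0" --pt "2 -26 0 0 0 0" --pt "2 -26 0 0 0 0"

```text
t: 8.8
tool_pos: [554.5, -71.1, 253.2]
tcp_rot: [-0.0, 0.997, 0.082, -0.001]
force: [0.8, 0.1, -1.4]
width: 0.686
grasp_force: 10.5
```

Request:
send_rows --pt "2 -26 0 0 0 0" --pt "2 -26 0 0 0 0" --pt "2 -26 0 0 0 0" --pt "2 -26 0 0 0 0" --pt "2 -26 0 0 0 0"

```text
t: 9.22
tool_pos: [543.0, 58.8, 253.3]
tcp_rot: [0.0, 0.997, 0.082, -0.001]
force: [0.2, 0.0, -2.9]
width: 0.68
grasp_force: 10.5
```

Request:
send_rows --pt "2 -26 0 0 0 0" --pt "2 -26 0 0 0 0" --pt "1.9 -26 0 0 0 0" --pt "0 -16 0 0 0 0" --pt "0 0 0 0 0 -5"

```text
t: 9.63
tool_pos: [532.7, 157.1, 252.6]
tcp_rot: [-0.001, 0.991, 0.13, -0.001]
force: [-0.5, 0.8, -3.1]
width: 0.681
grasp_force: 10.5
```

Request:
send_rows --pt "0 0 0 0 0 -5" --pt "0 0 0 0 0 -5" --pt "0 0 0 0 0 -4" --pt "0 0 0 0 0 0" --pt "0 0 0 0 0 0"

```text
t: 10.05
tool_pos: [533.9, 151.0, 253.6]
tcp_rot: [0.0, 0.97, 0.245, -0.001]
force: [0.4, -0.0, -2.1]
width: 0.678
grasp_force: 10.5
```

Request:
send_rows --pt "0 0 0 0 0 0" --pt "0 0 0 0 0 0"

```text
t: 10.22
tool_pos: [534.2, 151.1, 254.0]
tcp_rot: [0.0, 0.969, 0.245, -0.0]
force: [-0.1, -0.1, -2.4]
width: 0.684
grasp_force: 10.5
```

```bash
python3 -c "
from h import *
import math
y=math.radians(28.5)
T=(509.8+28.5*math.cos(y),137.4+28.5*math.sin(y),256); print(T)
to(T,28.5)
for n in('top','side'): snap(n)
I=[]
for n,z in(('top',None),('side',None)):
    s=dict(np.load(f'pics/last_{n}.npz')); f=192/np.tan(np.radians(s['fov_y']/2))
    def px(p):
        q=np.linalg.inv(s['extrinsics'])@np.array([*p,1]); return q[:2]/q[2]*f+[s['cx'],s['cy']]
    a=px((T[0],T[1],134)); b=px((509,137.4,94)); c=(a+b)/2
    w,h=(40,60) if n=='side' else (40,60)
    x0,y0=int(c[0]-w),int(c[1]-h)
    print(n,x0,y0,'tip pred',(a-[x0,y0])*5,'ring pred',(b-[x0,y0])*5)
    I.append(cv2.resize(s['image'][y0:y0+2*h,x0:x0+2*w,::-1],None,fx=5,fy=5,interpolation=cv2.INTER_CUBIC))
cv2.imwrite('pics/s3.png',np.hstack(I))
"
```

```text
(534.846287710866, 150.99902466739886, 256)
t 10.22 pos [534.2 151.1 254. ] F [-0.1 -0.1 -2.4] T [ 0. -0. -0.] w 58.1 gf 10.5 toolx 28.39 zaxis [-5.e-04 -3.e-04 -1.e+00] q [-1.07  0.3   0.89  1.75 -0.25  1.21 -1.18]
shift [ 0.5  0.4 -2. ] wz -0.11
top 154 128 tip pred [186.15531134 274.70342579] ring pred [222.93275803 334.86753892]
side 163 119 tip pred [212.24787228 258.16463931] ring pred [197.71770612 350.12658992]
```

View pics/s3.png

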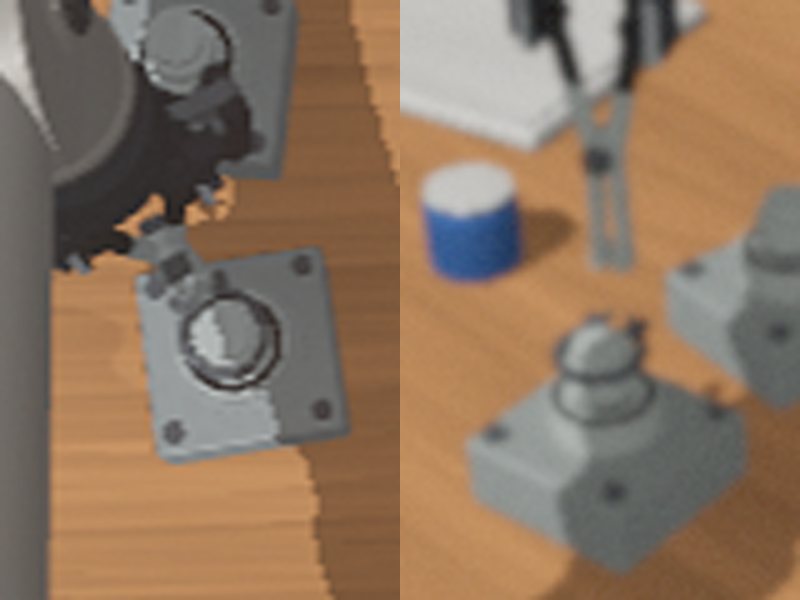

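```bash
python3 -c "
from h import *
S,M=pose(); tcp=S['tool_pos']; print(tcp)
for n in('side','top'):
    s=dict(np.load(f'pics/last_{n}.npz')); f=192/np.tan(np.radians(s['fov_y']/2)); P=world(s)
    E=np.linalg.inv(s['extrinsics'])
    def px(p):
        q=E@np.array([*p,1]); return q[:2]/q[2]*f+[s['cx'],s['cy']]
    dm=np.hypot(P[...,0]-tcp[0],P[...,1]-tcp[1])
    m=(dm<28)&(P[...,2]>122)&(P[...,2]<198)
    r0,r1=px((*tcp[:2],194)),px((*tcp[:2],140))
    d=[]
    vs,us=np.where(m); print(n,'jaw px',us.min(),us.max(),vs.min(),vs.max(),'pred axis',r0,r1,'pts',P[m].mean(0).round(1),P[m].min(0).round(1),P[m].max(0).round(1))
    for v in range(int(min(r0[1],r1[1])),int(max(r0[1],r1[1]))+1):
        u=np.where(m[v])[0]
        if len(u): 
            t=(v-r0[1])/(r1[1]-r0[1]); print(v,u.min(),u.max(),'mid-pred',round((u.min()+u.max())/2-(r0[0]+t*(r1[0]-r0[0])),2),end=' | ')
    print()
    # shaft silhouette rows
    c=(508.7,137.3)
    m=(np.hypot(P[...,0]-c[0],P[...,1]-c[1])<24)&(P[...,2]>60)&(P[...,2]<103)
    a,b=px((*c,100)),px((*c,65))
    print('shaft axis',a,b)
    for v in range(int(a[1])-8,int(b[1])+8):
        u=np.where(m[v])[0]
        if len(u):
            t=(v-a[1])/(b[1]-a[1]); print(v,u.min(),u.max(),round((u.min()+u.max())/2-(a[0]+t*(b[0]-a[0])),2),end=' | ')
    print()
"
```

```text
[534.33311594 151.22872095 254.17262227]
side jaw px 200 209 151 173 pred axis [203.73927083 151.32381486] [205.10016803 168.79439559] pts [530.6 148.2 161.3] [518.4 137.6 132.6] [543.9 161.  198. ]
151 207 207 mid-pred 3.29 | 152 207 207 mid-pred 3.21 | 153 204 207 mid-pred 1.63 | 154 200 207 mid-pred -0.45 | 155 200 207 mid-pred -0.53 | 156 200 207 mid-pred -0.6 | 157 200 207 mid-pred -0.68 | 158 200 207 mid-pred -0.76 | 159 200 208 mid-pred -0.34 | 160 200 208 mid-pred -0.42 | 161 200 208 mid-pred -0.49 | 162 200 208 mid-pred -0.57 | 163 200 208 mid-pred -0.65 | 164 200 208 mid-pred -0.73 | 165 200 208 mid-pred -0.8 | 166 201 208 mid-pred -0.38 | 167 201 209 mid-pred 0.04 | 168 201 209 mid-pred -0.04 | 
shaft axis [202.32870942 187.26261935] [203.2187115  197.76474245]
184 201 206 1.45 | 185 198 209 1.36 | 186 196 210 0.78 | 187 195 211 0.69 | 188 194 211 0.11 | 189 194 211 0.02 | 190 194 211 -0.06 | 191 194 211 -0.15 | 192 194 210 -0.73 | 193 197 210 0.69 | 194 195 210 -0.4 | 195 196 211 0.52 | 196 196 212 0.93 | 197 195 212 0.35 | 198 195 211 -0.24 | 199 195 211 -0.32 | 200 196 211 0.09 | 201 196 209 -0.99 | 202 198 207 -1.08 | 203 200 205 -1.16 | 
top jaw px 185 195 177 186 pred axis [186.99444583 178.1396956 ] [190.75049782 182.65793672] pts [531.8 147.2 154.8] [524.9 139.8 132. ] [541.1 158.  195.9]
178 191 192 mid-pred 4.62 | 179 191 193 mid-pred 4.29 | 180 191 193 mid-pred 3.46 | 181 192 194 mid-pred 3.63 | 182 185 194 mid-pred -0.7 | 
shaft axis [198.28466722 194.68996836] [200.20144733 196.90037702]
187 199 202 8.88 | 188 196 203 7.02 | 189 195 204 6.15 | 190 193 205 4.78 | 191 191 206 3.42 | 192 192 207 3.55 | 193 192 207 2.68 | 194 190 208 1.31 | 195 190 208 0.45 | 196 190 208 -0.42 | 197 191 208 -0.79 | 198 191 208 -1.65 | 199 191 208 -2.52 | 200 192 207 -3.39 | 201 193 207 -3.76 | 202 194 206 -4.62 | 203 196 205 -4.99 |
```

Request:
send_rows --pt "1.2 1 6 0 0 0" --pt "0 0 8 0 0 0" --pt "0 0 8 0 0 0" --pt "0 0 6 0 0 0" --pt "0 0 2 0 0 0" --hand 0.71

```text
t: 10.73
tool_pos: [534.9, 150.8, 222.5]
tcp_rot: [0.0, 0.969, 0.246, -0.001]
force: [-0.5, 0.0, -2.1]
width: 0.708
grasp_force: 9.9
```

Request:
send_rows --pt "0 0 0 0 0 0" --pt "0 0 0 0 0 0"

```text
t: 10.9
tool_pos: [535.9, 150.9, 224.2]
tcp_rot: [0.0, 0.969, 0.246, -0.0]
force: [-0.7, -0.0, -2.1]
width: 0.707
grasp_force: 9.9
```

```bash
python3 -c "
from h import *
to((535.8,150.9,217.6),28.5)
I=[]
for n in('top','side'):
    s=snap(n); s['image']=np.mean([s['image']]+[imaging.snapshot(n)['image'] for _ in range(3)],0).astype(np.uint8)
    f=192/np.tan(np.radians(s['fov_y']/2))
    q=np.linalg.inv(s['extrinsics'])@np.array([525,145,97,1]); c=q[:2]/q[2]*f+[s['cx'],s['cy']]
    x0,y0=int(c[0]-20),int(c[1]-20); print(n,x0,y0)
    I.append(cv2.resize(s['image'][y0:y0+40,x0:x0+40,::-1],None,fx=10,fy=10,interpolation=cv2.INTER_CUBIC))
cv2.imwrite('pics/s4.png',np.hstack(I))
"
```

```text
t 10.9 pos [535.9 150.9 224.2] F [-0.7 -0.  -2.1] T [ 0.02 -0.02 -0.01] w 60.1 gf 9.9 toolx 28.46 zaxis [-1.e-04 -1.e-04 -1.e+00] q [-1.05  0.34  0.88  1.79 -0.28  1.15 -1.16]
shift [-0.1 -0.1  6.6] wz -0.04
top 175 169
side 185 164
```

View pics/s4.png

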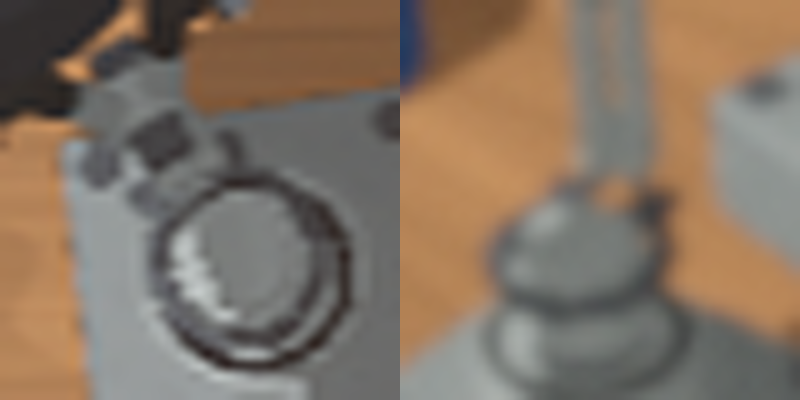

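```bash
python3 -c "
from h import *
for n in('top','side'):
    s=dict(np.load(f'pics/last_{n}.npz')); f=192/np.tan(np.radians(s['fov_y']/2)); P=world(s); E=np.linalg.inv(s['extrinsics'])
    r=np.hypot(P[...,0]-509.2,P[...,1]-137.3)
    zz=P[...,2][(r>27.5)&(r<30)]; print(n,'bearing z',np.percentile(zz,[10,30,50,70,90]).round(1),len(zz)); print('r33-45',np.median(P[...,2][(r>34)&(r<45)]).round(1),'nose',np.median(P[...,2][r<11]).round(1))
    # bearing outer: points between 48 and 70 height
    q=P[(r<40)&(P[...,2]>48)&(P[...,2]<72)]; print('bearing pts',np.round(cv2.minEnclosingCircle(q[:,:2].astype(np.float32)),1))
    q=P[(r<21)&(P[...,2]>98)&(P[...,2]<102.5)];print('nose',np.round(cv2.minEnclosingCircle(q[:,:2].astype(np.float32))[0],1),cv2.minEnclosingCircle(q[:,:2].astype(np.float32))[1],q.mean(0).round(1),len(q))
    def inv(u,v,z):
        R=s['extrinsics'][:3,:3]; o=s['extrinsics'][:3,3]; d=R@np.array([(u-s['cx'])/f,(v-s['cy'])/f,1]); return (o+d*(z-o[2])/d[2]).round(1)
    if n=='top':
        print('hinge top',inv(190.55,182.55,178.7)); 
        for z in(50,58,66): print('dark ring ctr',z,inv(199.55,195.8,z))
    # hinge block pixels by depth
    q=P[(np.hypot(P[...,0]-535.9,P[...,1]-150.9)<24)&(P[...,2]>166.5)&(P[...,2]<181)]
    print('hinge pts',q.mean(0).round(1),q.min(0).round(1),q.max(0).round(1),len(q))
    dk=P[(np.hypot(P[...,0]-535.9,P[...,1]-150.9)<24)&(P[...,2]>166.5)&(P[...,2]<181)&(s['image'].max(-1)<85)]
    print('dark hinge',dk.mean(0).round(1),len(dk))
"
```

```text
top bearing z [ 67.1 389.9 601.1 613.6 626.6] 428
r33-45 601.7 nose 435.6Traceback (most recent call last):
  File "<string>", line 8, in <module>
    q=P[(r<40)&(P[...,2]>48)&(P[...,2]<72)]; print('bearing pts',np.round(cv2.minEnclosingCircle(q[:,:2].astype(np.float32)),1))
                                                                 ~~~~~~~~^^^^^^^^^^^^^^^^^^^^^^^^^^^^^^^^^^^^^^^^^^^^^^^^^^^^^^
    return _wrapfunc(a, 'round', decimals=decimals, out=out)
    return _wrapit(obj, method, *args, **kwds)
    conv = _array_converter(obj)
ValueError: setting an array element with a sequence. The requested array has an inhomogeneous shape after 1 dimensions. The detected shape was (2,) + inhomogeneous part.
```

```bash
python3 -c "
from h import *
for n in('top','side'):
    s=dict(np.load(f'pics/last_{n}.npz')); f=192/np.tan(np.radians(s['fov_y']/2)); P=world(s)
    P=np.where(P[...,2:]>190,np.nan,P)
    r=np.hypot(P[...,0]-509.2,P[...,1]-137.3)
    zz=P[...,2][(r>27)&(r<30)]; print(n,'bearing z',np.percentile(zz,[10,30,50,70,90]).round(1),len(zz)); print('r33-45',np.median(P[...,2][(r>34)&(r<45)]).round(1),'nose',np.median(P[...,2][r<11]).round(1))
    mc=lambda q:[np.round(a,1) for a in cv2.minEnclosingCircle(q[:,:2].astype(np.float32))]
    q=P[(r<36)&(P[...,2]>50)&(P[...,2]<72)]; print('bearing pts',mc(q),len(q))
    q=P[(r<21)&(P[...,2]>98)&(P[...,2]<102.5)];print('nose',mc(q),q.mean(0).round(1),len(q))
    def inv(u,v,z):
        R=s['extrinsics'][:3,:3]; o=s['extrinsics'][:3,3]; d=R@np.array([(u-s['cx'])/f,(v-s['cy'])/f,1]); return (o+d*(z-o[2])/d[2]).round(1)
    if n=='top':
        print('hinge top',inv(190.55,182.55,178.7)); 
        for z in(50,58,66): print('dark ring ctr',z,inv(199.55,195.8,z))
    q=P[(np.hypot(P[...,0]-535.9,P[...,1]-150.9)<24)&(P[...,2]>166.5)&(P[...,2]<181)]
    print('hinge pts',q.mean(0).round(1),q.min(0).round(1),q.max(0).round(1),len(q))
    dk=P[(np.hypot(P[...,0]-535.9,P[...,1]-150.9)<24)&(P[...,2]>166.5)&(P[...,2]<181)&(s['image'].max(-1)<85)]
    print('dark hinge',dk.mean(0).round(1),len(dk))
"
```

```text
top bearing z [ 52.1  65.   67.7  70.7 125.6] 101
r33-45 47.0 nose 101.7
bearing pts [array([509.6, 137.5]), np.float64(35.2)] 165
nose [array([508.5, 133.9]), np.float64(18.6)] [510.6 136.2 100.6] 69
hinge top [526.1 144.9 178.7]
dark ring ctr 50 [514.7 141.5  50. ]
dark ring ctr 58 [513.2 140.2  58. ]
dark ring ctr 66 [511.7 139.   66. ]
hinge pts [533.3 149.3 178.3] [519.3 138.8 167.9] [554. 164. 181.] 39
dark hinge [531.1 147.  178. ] 24
side bearing z [ 48.5  58.1  66.2  98.  182.7] 123
r33-45 44.9 nose 99.6
bearing pts [array([505.8, 137. ]), np.float64(32.7)] 239
nose [array([508. , 135.8]), np.float64(17.6)] [508.1 136.9  99.9] 60
hinge pts [527.1 144.5 175.6] [515.6 135.9 167.2] [545.4 162.7 180.9] 51
dark hinge [523.2 141.2 177.1] 16
```

Request:
send_rows --pt "0 -0.5 1 0 0 0" --pt "0 -0.5 1.5 0 0 0" --pt "0 0 1.5 0 0 0" --pt "0 0 0 0 0 0"

```text
t: 11.63
tool_pos: [535.1, 151.9, 219.9]
tcp_rot: [-0.0, 0.969, 0.246, -0.0]
force: [-0.3, 0.8, -2.2]
width: 0.712
grasp_force: 9.9
```

Request:
send_rows --pt "0 0 1 0 0 0" --pt "0 0 1 0 0 0" --pt "0 0 0 0 0 0" --pt "0 0 0 0 0 0"

```text
t: 11.97
tool_pos: [535.4, 151.8, 218.2]
tcp_rot: [-0.0, 0.969, 0.246, -0.0]
force: [-0.7, -0.9, -2.1]
width: 0.707
grasp_force: 9.9
```

```bash
python3 -c "
from h import *
to((535.4,151.8,217.6),28.5)
"
```

```text
t 11.97 pos [535.4 151.8 218.2] F [-0.7 -0.9 -2.1] T [-0.02 -0.04 -0.04] w 60.1 gf 9.9 toolx 28.46 zaxis [-1.e-04 -0.e+00 -1.e+00] q [-1.05  0.34  0.87  1.8  -0.29  1.14 -1.15]
shift [-0.  -0.   0.6] wz -0.04
```

Request:
send_rows --pt "0 0 0.8 0 0 0" --pt "0 0 0 0 0 0" --pt "0 0 0 0 0 0"

```text
t: 12.22
tool_pos: [535.4, 151.8, 217.5]
tcp_rot: [-0.0, 0.969, 0.246, -0.0]
force: [-0.0, -0.4, -1.5]
width: 0.711
grasp_force: 9.9
```

Request:
send_rows --pt "0 0 -0.9 0 0 0" --pt "0 0 -0.9 0 0 0" --pt "0 0 -0.9 0 0 0" --pt "0 0 0 0 0 0" --pt "0 0 0 0 0 0" --hand 0.58

```text
t: 12.63
tool_pos: [535.5, 151.8, 220.3]
tcp_rot: [-0.0, 0.969, 0.246, 0.0]
force: [-0.0, 0.3, -2.3]
width: 0.579
grasp_force: 15.6
```

```bash
python3 -c "
from h import *
to((535.4,151.8,217.6),28.5)
I=[]
for n in('top','side'):
    s=snap(n); s['image']=np.mean([s['image']]+[imaging.snapshot(n)['image'] for _ in range(3)],0).astype(np.uint8)
    f=192/np.tan(np.radians(s['fov_y']/2))
    q=np.linalg.inv(s['extrinsics'])@np.array([525,145,97,1]); c=q[:2]/q[2]*f+[s['cx'],s['cy']]
    x0,y0=int(c[0]-20),int(c[1]-20); print(n,x0,y0)
    I.append(cv2.resize(s['image'][y0:y0+40,x0:x0+40,::-1],None,fx=10,fy=10,interpolation=cv2.INTER_CUBIC))
cv2.imwrite('pics/s5.png',np.hstack(I))
"
```

```text
t 12.63 pos [535.5 151.8 220.3] F [-0.   0.3 -2.3] T [-0.03 -0.06 -0.02] w 49.2 gf 15.6 toolx 28.46 zaxis [ 2.e-04  2.e-04 -1.e+00] q [-1.05  0.34  0.88  1.79 -0.29  1.14 -1.16]
shift [-0.1 -0.   2.7] wz -0.04
top 175 169
side 185 164
```

View pics/s5.png

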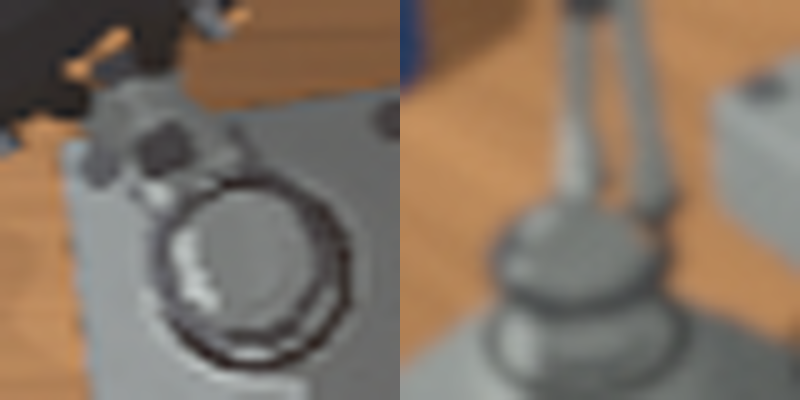

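The side view shows both jaws reaching down to the ring ends, at (580,195) and (658,205), with the pins inside the gap. I'll spread in stages.

Request:
send_rows --pt "0 0 -0.4 0 0 0" --pt "0 0 -0.4 0 0 0" --pt "0 0 -0.3 0 0 0" --pt "0 0 0 0 0 0" --hand 0.49

```text
t: 13.37
tool_pos: [535.4, 151.8, 221.4]
tcp_rot: [-0.0, 0.969, 0.246, 0.0]
force: [-0.4, -0.3, -2.5]
width: 0.499
grasp_force: 19.5
```

Request:
send_rows --pt "-0.5 0 -0.4 0 0 0" --pt "-0.5 0 -0.4 0 0 0" --pt "-0.5 0 -0.4 0 0 0" --pt "0 0 0 0 0 0" --pt "0 0 0 0 0 0" --hand 0.39

```text
t: 13.78
tool_pos: [534.1, 151.1, 222.5]
tcp_rot: [-0.0, 0.969, 0.246, 0.0]
force: [-0.2, 0.2, -2.9]
width: 0.391
grasp_force: 23.3
```

```bash
python3 -c "
from h import *
to((535.4,151.8,217.6),28.5)
I=[]
for n in('top','side'):
    s=snap(n); s['image']=np.mean([s['image']]+[imaging.snapshot(n)['image'] for _ in range(3)],0).astype(np.uint8)
    f=192/np.tan(np.radians(s['fov_y']/2))
    q=np.linalg.inv(s['extrinsics'])@np.array([525,145,97,1]); c=q[:2]/q[2]*f+[s['cx'],s['cy']]
    x0,y0=int(c[0]-20),int(c[1]-20); print(n,x0,y0)
    I.append(cv2.resize(s['image'][y0:y0+40,x0:x0+40,::-1],None,fx=10,fy=10,interpolation=cv2.INTER_CUBIC))
cv2.imwrite('pics/s6.png',np.hstack(I))
"
```

```text
t 13.78 pos [534.1 151.1 222.5] F [-0.2  0.2 -2.9] T [-0.07 -0.05 -0.  ] w 33.2 gf 23.3 toolx 28.46 zaxis [ 0.e+00  1.e-04 -1.e+00] q [-1.05  0.34  0.88  1.79 -0.28  1.14 -1.16]
shift [ 1.5 -0.   4.9] wz -0.04
top 175 169
side 185 164
```

View pics/s6.png

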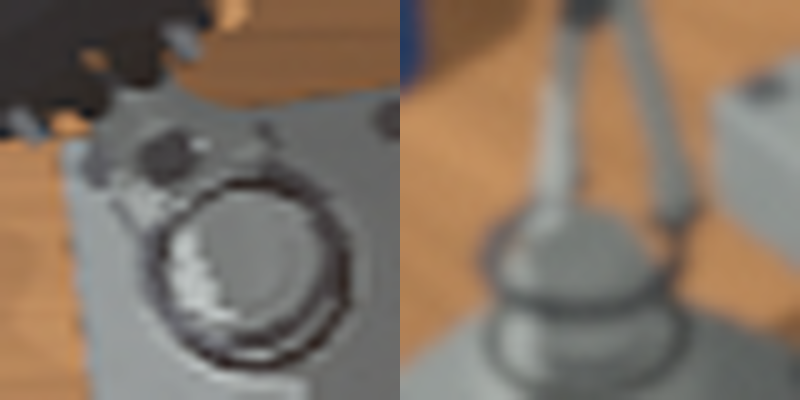

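The side view shows the ring spread, with its outline at 485–685 and the right jaw end at (678,215). It is held in the notches. Next I'll squeeze slightly more, then feel for the nose with the ring's back to centre it.

Request:
send_rows --pt "0.5 0 -0.3 0 0 0" --pt "0.5 0 0 0 0 0" --pt "0.5 0 0 0 0 0" --pt "0 0 0 0 0 0" --hand 0.355

```text
t: 14.52
tool_pos: [535.6, 151.9, 222.8]
tcp_rot: [0.0, 0.969, 0.246, 0.0]
force: [0.4, 0.1, -3.1]
width: 0.358
grasp_force: 24.6
```

```bash
python3 -c "
from h import *
to((535.4,151.8,217.6),28.5)"
```

```text
t 14.52 pos [535.6 151.9 222.8] F [ 0.4  0.1 -3.1] T [-0.    0.01 -0.02] w 30.4 gf 24.6 toolx 28.47 zaxis [ 1.e-04  0.e+00 -1.e+00] q [-1.05  0.34  0.88  1.79 -0.28  1.15 -1.16]
shift [-0.2 -0.   5.2] wz -0.03
```

Request:
send_rows --pt "0.5 0 0 0 0 0" --pt "0.5 0 0 0 0 0" --pt "0 0 0 0 0 0"

```text
t: 14.77
tool_pos: [536.4, 152.4, 222.8]
tcp_rot: [-0.0, 0.969, 0.246, 0.0]
force: [-0.2, -0.0, -2.7]
width: 0.361
grasp_force: 24.6
```

```bash
python3 -c "
from h import *
to((535.4,151.8,217.6),28.5)"
```

```text
t 14.77 pos [536.4 152.4 222.8] F [-0.2 -0.  -2.7] T [-0.06  0.02 -0.03] w 30.7 gf 24.6 toolx 28.47 zaxis [ 1.e-04  1.e-04 -1.e+00] q [-1.05  0.34  0.88  1.79 -0.29  1.15 -1.16]
shift [-1.2  0.   5.2] wz -0.03
```

Request:
send_rows --pt "0.5 0 0 0 0 0" --pt "0.5 0 0 0 0 0" --pt "0 0 0 0 0 0"

```text
t: 15.02
tool_pos: [537.3, 152.8, 222.8]
tcp_rot: [-0.0, 0.969, 0.246, 0.0]
force: [-0.3, 0.8, -2.1]
width: 0.359
grasp_force: 24.6
```

```bash
python3 -c "
from h import *
to((535.4,151.8,217.6),28.5)"
```

```text
t 15.02 pos [537.3 152.8 222.8] F [-0.3  0.8 -2.1] T [-0.05  0.01 -0.06] w 30.5 gf 24.6 toolx 28.47 zaxis [ 1.e-04  1.e-04 -1.e+00] q [-1.05  0.34  0.88  1.79 -0.29  1.15 -1.16]
shift [-2.2  0.   5.2] wz -0.03
```

Request:
send_rows --pt "0.5 0 0 0 0 0" --pt "0 0 0 0 0 0"

```text
t: 15.18
tool_pos: [537.7, 153.0, 222.8]
tcp_rot: [-0.0, 0.969, 0.246, 0.0]
force: [0.8, 0.5, -2.9]
width: 0.361
grasp_force: 24.6
```

```bash
python3 -c "
from h import *
to((535.4,151.8,217.6),28.5)"
```

```text
t 15.18 pos [537.7 153.  222.8] F [ 0.8  0.5 -2.9] T [-0.04  0.    0.01] w 30.7 gf 24.6 toolx 28.46 zaxis [ 1.e-04  1.e-04 -1.e+00] q [-1.05  0.34  0.88  1.78 -0.29  1.15 -1.16]
shift [-2.6 -0.   5.2] wz -0.04
```

Request:
send_rows --pt "0.5 0 0 0 0 0" --pt "0 0 0 0 0 0"

```text
t: 15.35
tool_pos: [538.1, 153.3, 222.8]
tcp_rot: [0.0, 0.969, 0.246, 0.0]
force: [-0.4, -0.2, -2.6]
width: 0.357
grasp_force: 24.6
```

```bash
python3 -c "
from h import *
to((535.4,151.8,217.6),28.5)"
```

```text
t 15.35 pos [538.1 153.3 222.8] F [-0.4 -0.2 -2.6] T [-0.   -0.01  0.02] w 30.4 gf 24.6 toolx 28.47 zaxis [ 0.  0. -1.] q [-1.05  0.34  0.88  1.78 -0.29  1.15 -1.16]
shift [-3.1 -0.   5.2] wz -0.03
```

Request:
send_rows --pt "0.5 0 0 0 0 0" --pt "0 0 0 0 0 0"

```text
t: 15.52
tool_pos: [538.5, 153.5, 222.8]
tcp_rot: [0.0, 0.969, 0.246, -0.0]
force: [-1.2, 0.5, -3.0]
width: 0.363
grasp_force: 24.6
```

```bash
python3 -c "
from h import *
to((535.4,151.8,217.6),28.5)"
```

```text
t 15.52 pos [538.5 153.5 222.8] F [-1.2  0.5 -3. ] T [-0.13  0.13 -0.  ] w 30.9 gf 24.6 toolx 28.47 zaxis [-1.e-04 -1.e-04 -1.e+00] q [-1.05  0.35  0.87  1.78 -0.29  1.15 -1.15]
shift [-3.5  0.   5.2] wz -0.03
```

Request:
send_rows --pt "0.5 0 0 0 0 0" --pt "0 0 0 0 0 0"

```text
t: 15.68
tool_pos: [538.9, 153.7, 222.7]
tcp_rot: [0.0, 0.969, 0.246, -0.0]
force: [0.0, -0.2, -2.0]
width: 0.362
grasp_force: 24.6
```

```bash
python3 -c "
from h import *
to((535.4,151.8,217.6),28.5)"
```

```text
t 15.68 pos [538.9 153.7 222.7] F [ 0.  -0.2 -2. ] T [-0.07  0.08 -0.01] w 30.8 gf 24.6 toolx 28.47 zaxis [-2.e-04 -1.e-04 -1.e+00] q [-1.05  0.35  0.87  1.78 -0.29  1.15 -1.15]
shift [-4.   0.   5.1] wz -0.03
```

Request:
send_rows --pt "0.5 0 0 0 0 0" --pt "0 0 0 0 0 0"

```text
t: 15.85
tool_pos: [539.3, 153.9, 222.7]
tcp_rot: [0.0, 0.969, 0.246, -0.0]
force: [-0.8, -0.0, -3.3]
width: 0.363
grasp_force: 24.6
```

```bash
python3 -c "
from h import *
to((535.4,151.8,217.6),28.5)"
```

```text
t 15.85 pos [539.3 153.9 222.7] F [-0.8 -0.  -3.3] T [-0.06  0.14  0.02] w 30.9 gf 24.6 toolx 28.46 zaxis [-2.e-04 -1.e-04 -1.e+00] q [-1.05  0.35  0.87  1.78 -0.29  1.15 -1.15]
shift [-4.5  0.   5.1] wz -0.04
```

Request:
send_rows --pt "0.5 0 0 0 0 0" --pt "0 0 0 0 0 0"

```text
t: 16.02
tool_pos: [539.8, 154.2, 222.7]
tcp_rot: [-0.0, 0.969, 0.246, -0.0]
force: [-0.9, 0.1, -4.3]
width: 0.362
grasp_force: 24.6
```

```bash
python3 -c "
from h import *
to((535.4,151.8,217.6),28.5)"
```

```text
t 16.02 pos [539.8 154.2 222.7] F [-0.9  0.1 -4.3] T [-0.08  0.15 -0.01] w 30.8 gf 24.6 toolx 28.47 zaxis [-2.e-04 -0.e+00 -1.e+00] q [-1.04  0.35  0.87  1.78 -0.29  1.15 -1.15]
shift [-5.   0.   5.2] wz -0.03
```

Request:
send_rows --pt "-1 0 0 0 0 0" --pt "-1.5 0 0 0 0 0" --pt "-1.5 0 0 0 0 0" --pt "-1.5 0 0 0 0 0" --pt "-1.5 0 0 0 0 0"

```text
t: 16.43
tool_pos: [533.6, 150.8, 222.9]
tcp_rot: [-0.0, 0.969, 0.246, 0.0]
force: [0.9, 0.2, -2.9]
width: 0.365
grasp_force: 24.6
```

Request:
send_rows --pt "-0.4 0 0 0 0 0" --pt "0 0 0 0 0 0" --pt "0 0 0 0 0 0"

```text
t: 16.68
tool_pos: [533.3, 150.7, 222.8]
tcp_rot: [-0.0, 0.969, 0.246, 0.0]
force: [1.0, -0.0, -2.5]
width: 0.361
grasp_force: 24.6
```

```bash
python3 -c "
from h import *
to((533.3,150.7,222.7),28.5)
I=[]
for n in('top','side'):
    s=snap(n); s['image']=np.mean([s['image']]+[imaging.snapshot(n)['image'] for _ in range(3)],0).astype(np.uint8)
    f=192/np.tan(np.radians(s['fov_y']/2))
    q=np.linalg.inv(s['extrinsics'])@np.array([522,143,110,1]); c=q[:2]/q[2]*f+[s['cx'],s['cy']]
    x0,y0=int(c[0]-20),int(c[1]-26); print(n,x0,y0)
    I.append(cv2.resize(s['image'][y0:y0+52,x0:x0+40,::-1],None,fx=10,fy=10,interpolation=cv2.INTER_CUBIC))
cv2.imwrite('pics/s7.png',np.hstack(I))
"
```

```text
t 16.68 pos [533.3 150.7 222.8] F [ 1.  -0.  -2.5] T [ 0.01 -0.01  0.01] w 30.7 gf 24.6 toolx 28.47 zaxis [ 1.e-04  3.e-04 -1.e+00] q [-1.06  0.33  0.88  1.8  -0.28  1.14 -1.16]
shift [-0.   0.   0.1] wz -0.03
top 175 163
side 184 155
```

View pics/s7.png

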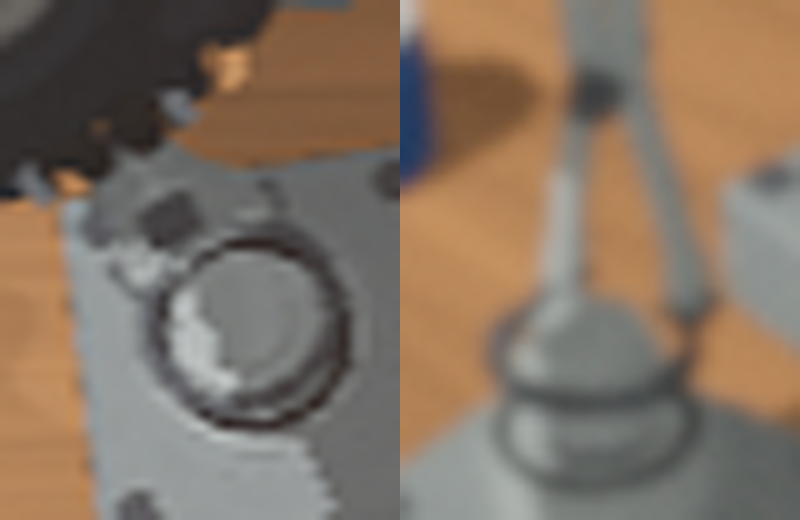

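The side view shows the ring at 500–690, concentric with the lower bearing outline at 495–700. It is open and centred sideways. Time to descend carefully.

Request:
send_rows --pt "0 0 0.7 0 0 0" --pt "0 0 0.7 0 0 0" --pt "0 0 0.6 0 0 0" --pt "0 0 0 0 0 0"

```text
t: 17.42
tool_pos: [533.2, 150.7, 220.6]
tcp_rot: [0.0, 0.969, 0.246, -0.0]
force: [0.2, 0.5, -2.5]
width: 0.364
grasp_force: 24.6
```

```bash
python3 -c "
from h import *
to((533.3,150.7,222.7),28.5)"
```

```text
t 17.42 pos [533.2 150.7 220.6] F [ 0.2  0.5 -2.5] T [ 0.02  0.02 -0.01] w 30.9 gf 24.6 toolx 28.47 zaxis [-2.e-04 -1.e-04 -1.e+00] q [-1.05  0.34  0.88  1.8  -0.28  1.14 -1.16]
shift [ 0.1  0.  -2.1] wz -0.03
```

Request:
send_rows --pt "0 0 0.5 0 0 0" --pt "0 0 0.5 0 0 0" --pt "0 0 0 0 0 0"

```text
t: 17.67
tool_pos: [533.3, 150.7, 219.7]
tcp_rot: [-0.0, 0.969, 0.246, -0.0]
force: [-0.1, 0.6, -2.9]
width: 0.364
grasp_force: 24.6
```

```bash
python3 -c "
from h import *
to((533.3,150.7,222.7),28.5)"
```

```text
t 17.67 pos [533.3 150.7 219.7] F [-0.1  0.6 -2.9] T [-0.   -0.04  0.  ] w 30.9 gf 24.6 toolx 28.46 zaxis [-1.e-04  0.e+00 -1.e+00] q [-1.05  0.34  0.88  1.8  -0.28  1.14 -1.16]
shift [ 0. -0. -3.] wz -0.04
```

Request:
send_rows --pt "0 0 0.8 0 0 0" --pt "0 0 0.8 0 0 0" --pt "0 0 0.8 0 0 0" --pt "0 0 0 0 0 0"

```text
t: 18.0
tool_pos: [533.2, 150.7, 217.2]
tcp_rot: [-0.0, 0.969, 0.246, -0.0]
force: [0.7, -0.5, -2.4]
width: 0.356
grasp_force: 24.6
```

Request:
send_rows --pt "0 0 0.8 0 0 0" --pt "0 0 0.8 0 0 0" --pt "0 0 0.8 0 0 0" --pt "0 0 0 0 0 0"

```text
t: 18.33
tool_pos: [533.2, 150.7, 214.8]
tcp_rot: [-0.0, 0.969, 0.246, -0.0]
force: [-0.1, -0.5, -2.2]
width: 0.359
grasp_force: 24.6
```

```bash
python3 -c "
from h import *
to((533.3,150.7,222.7),28.5)
I=[]
for n in('top','side'):
    s=snap(n); s['image']=np.mean([s['image']]+[imaging.snapshot(n)['image'] for _ in range(3)],0).astype(np.uint8)
    f=192/np.tan(np.radians(s['fov_y']/2))
    q=np.linalg.inv(s['extrinsics'])@np.array([522,143,100,1]); c=q[:2]/q[2]*f+[s['cx'],s['cy']]
    x0,y0=int(c[0]-20),int(c[1]-26); print(n,x0,y0)
    I.append(cv2.resize(s['image'][y0:y0+52,x0:x0+40,::-1],None,fx=10,fy=10,interpolation=cv2.INTER_CUBIC))
cv2.imwrite('pics/s8.png',np.hstack(I))
"
```

```text
t 18.33 pos [533.2 150.7 214.8] F [-0.1 -0.5 -2.2] T [ 0.02  0.01 -0.01] w 30.5 gf 24.6 toolx 28.46 zaxis [-3.e-04 -0.e+00 -1.e+00] q [-1.05  0.34  0.87  1.81 -0.29  1.13 -1.15]
shift [ 0.1  0.  -7.9] wz -0.04
top 176 164
side 184 158
```

View pics/s8.png

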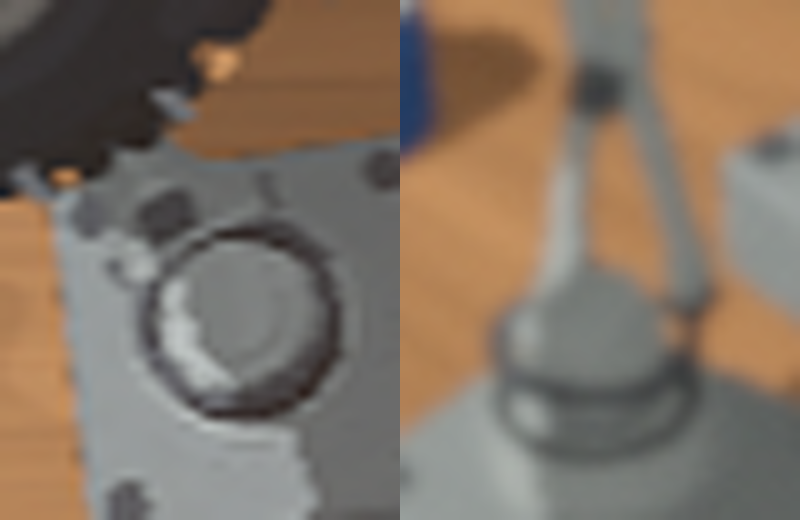

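The side view shows the ring sliding down the land, its back at (595,390) with the nose exposed above it. I've now viewed 11 pictures, one more than the 10 allowed, so I'll view no more and go on by feel and numbers.

Request:
send_rows --pt "0 0 0.8 0 0 0" --pt "0 0 0.8 0 0 0" --pt "0 0 0.8 0 0 0" --pt "0 0 0 0 0 0"

```text
t: 19.07
tool_pos: [533.2, 150.7, 212.4]
tcp_rot: [-0.0, 0.969, 0.246, -0.0]
force: [-0.9, -0.3, -3.0]
width: 0.358
grasp_force: 24.6
```

Request:
send_rows --pt "0 0 0.8 0 0 0" --pt "0 0 0.8 0 0 0" --pt "0 0 0.8 0 0 0" --pt "0 0 0 0 0 0"

```text
t: 19.4
tool_pos: [533.2, 150.7, 210.0]
tcp_rot: [-0.0, 0.969, 0.246, -0.0]
force: [0.2, 0.3, -2.1]
width: 0.364
grasp_force: 24.6
```

Request:
send_rows --pt "0 0 0.8 0 0 0" --pt "0 0 0.8 0 0 0" --pt "0 0 0.8 0 0 0" --pt "0 0 0 0 0 0"

```text
t: 19.73
tool_pos: [533.2, 150.6, 207.6]
tcp_rot: [-0.0, 0.969, 0.246, -0.0]
force: [-0.6, -0.3, -2.1]
width: 0.362
grasp_force: 24.6
```

Request:
send_rows --pt "0 0 0.8 0 0 0" --pt "0 0 0.8 0 0 0" --pt "0 0 0.8 0 0 0" --pt "0 0 0 0 0 0"

```text
t: 20.07
tool_pos: [533.2, 150.6, 205.2]
tcp_rot: [-0.0, 0.969, 0.246, -0.0]
force: [0.1, -0.4, -2.4]
width: 0.361
grasp_force: 24.6
```

Request:
send_rows --pt "0 0 0.8 0 0 0" --pt "0 0 0.8 0 0 0" --pt "0 0 0.8 0 0 0" --pt "0 0 0 0 0 0"

```text
t: 20.4
tool_pos: [533.2, 150.7, 202.8]
tcp_rot: [-0.0, 0.969, 0.246, -0.0]
force: [-0.2, -0.3, -2.8]
width: 0.36
grasp_force: 24.6
```

Request:
send_rows --pt "0 0 0.5 0 0 0" --pt "0 0 0.5 0 0 0" --pt "0 0 0 0 0 0"

```text
t: 20.65
tool_pos: [533.3, 150.7, 201.9]
tcp_rot: [-0.0, 0.969, 0.246, -0.0]
force: [-0.5, 0.9, -2.8]
width: 0.362
grasp_force: 24.6
```

Request:
send_rows --pt "0 0 0.5 0 0 0" --pt "0 0 0.5 0 0 0" --pt "0 0 0 0 0 0" --pt "0 0 0 0 0 0"

```text
t: 20.98
tool_pos: [533.3, 150.7, 201.0]
tcp_rot: [-0.0, 0.969, 0.246, 0.0]
force: [-0.2, 0.4, -2.4]
width: 0.356
grasp_force: 24.6
```

Request:
send_rows --pt "0 0 0.5 0 0 0" --pt "0 0 0.5 0 0 0" --pt "0 0 0 0 0 0" --pt "0 0 0 0 0 0"

```text
t: 21.32
tool_pos: [533.3, 150.7, 200.0]
tcp_rot: [-0.0, 0.969, 0.246, 0.0]
force: [0.4, -0.7, -2.8]
width: 0.363
grasp_force: 24.6
```

Request:
send_rows --pt "0 0 0.5 0 0 0" --pt "0 0 0.5 0 0 0" --pt "0 0 0 0 0 0" --pt "0 0 0 0 0 0"

```text
t: 21.65
tool_pos: [533.4, 150.7, 199.1]
tcp_rot: [-0.0, 0.969, 0.246, 0.0]
force: [0.2, 0.4, -2.2]
width: 0.36
grasp_force: 24.6
```

```bash
python3 -c "
from h import *
to((533.3,150.7,222.7),28.5)"
```

```text
t 21.65 pos [533.4 150.7 199.1] F [ 0.2  0.4 -2.2] T [ 0.   -0.06  0.  ] w 30.6 gf 24.6 toolx 28.46 zaxis [ 2.e-04  1.e-04 -1.e+00] q [-1.04  0.36  0.86  1.82 -0.31  1.1  -1.14]
shift [ -0.1  -0.1 -23.6] wz -0.04
```

Request:
send_rows --pt "0 0 0.5 0 0 0" --pt "0 0 0.5 0 0 0" --pt "0 0 0 0 0 0" --pt "0 0 0 0 0 0"

```text
t: 21.98
tool_pos: [534.0, 150.7, 198.7]
tcp_rot: [-0.0, 0.969, 0.246, 0.001]
force: [0.6, 0.6, 2.5]
width: 0.361
grasp_force: 24.7
```

```bash
python3 -c "
from h import *
to((533.3,150.7,222.7),28.5)"
```

```text
t 21.98 pos [534.  150.7 198.7] F [0.6 0.6 2.5] T [-0.05  0.01  0.01] w 30.7 gf 24.7 toolx 28.46 zaxis [ 1.4e-03  6.0e-04 -1.0e+00] q [-1.04  0.36  0.86  1.82 -0.31  1.1  -1.14]
shift [ -0.5  -0.3 -24. ] wz -0.04
```

Contact: the force rose about 5 N at 24 mm of travel, which matches the bearing height seen in depth (about 65 mm). Now I'll let the ring close while compensating for the pad swing.

Request:
send_rows --pt "0 0 0.4 0 0 0" --pt "0 0 0.4 0 0 0" --pt "0 0 0 0 0 0" --hand 0.44

```text
t: 22.23
tool_pos: [533.8, 151.2, 197.8]
tcp_rot: [-0.0, 0.969, 0.246, 0.001]
force: [-0.2, 0.1, 4.9]
width: 0.437
grasp_force: 21.2
```

Request:
send_rows --pt "0 0 0.4 0 0 0" --pt "0 0 0.4 0 0 0" --pt "0 0 0 0 0 0" --hand 0.52

```text
t: 22.48
tool_pos: [533.4, 150.8, 196.5]
tcp_rot: [-0.0, 0.969, 0.246, 0.0]
force: [-0.1, 0.3, 3.5]
width: 0.524
grasp_force: 18.2
```

```bash
python3 -c "
from h import *
to((533.3,150.7,222.7),28.5)"
```

```text
t 22.48 pos [533.4 150.8 196.5] F [-0.1  0.3  3.5] T [0.28 0.11 0.04] w 44.6 gf 18.2 toolx 28.47 zaxis [ 1.e-04  3.e-04 -1.e+00] q [-1.04  0.36  0.86  1.83 -0.31  1.09 -1.14]
shift [ -0.1   0.  -26.2] wz -0.03
```

Request:
send_rows --pt "0 -0.2 0.3 0 0 0" --pt "0 -0.2 0.3 0 0 0" --pt "0 0 0 0 0 0" --hand 0.6

```text
t: 22.73
tool_pos: [532.6, 150.6, 195.1]
tcp_rot: [0.0, 0.969, 0.246, -0.001]
force: [-1.2, 0.8, -1.7]
width: 0.603
grasp_force: 12.3
```

Request:
send_rows --pt "0 0 0 0 0 0" --pt "0 0 0 0 0 0" --hand 0.66

```text
t: 22.9
tool_pos: [532.8, 150.9, 195.4]
tcp_rot: [0.0, 0.969, 0.246, -0.0]
force: [-0.5, 0.0, -2.6]
width: 0.656
grasp_force: 10.9
```

```bash
python3 -c "
from h import *
to((533.3,150.7,222.7),28.5)"
```

```text
t 22.9 pos [532.8 150.9 195.4] F [-0.5  0.  -2.6] T [-0.   -0.06  0.03] w 55.7 gf 10.9 toolx 28.46 zaxis [-8.e-04 -4.e-04 -1.e+00] q [-1.04  0.36  0.86  1.83 -0.31  1.09 -1.14]
shift [  0.4   0.4 -27.3] wz -0.04
```

Request:
send_rows --pt "0 0 0 0 0 0" --pt "0 0 -0.6 0 0 0" --pt "0 0 -1 0 0 0" --pt "0 0 -1 0 0 0" --pt "0 0 0 0 0 0" --hand 0.7

```text
t: 23.32
tool_pos: [533.3, 151.0, 198.7]
tcp_rot: [-0.0, 0.969, 0.246, 0.0]
force: [-0.6, 0.0, -1.9]
width: 0.698
grasp_force: 10.1
```

Request:
send_rows --pt "0 0 -1 0 0 0" --pt "0 0 -2 0 0 0" --pt "0 0 -2 0 0 0" --pt "0 0 -2 0 0 0" --pt "0 0 0 0 0 0"

```text
t: 23.73
tool_pos: [533.5, 151.1, 206.0]
tcp_rot: [-0.0, 0.969, 0.246, 0.001]
force: [-0.3, -0.6, -2.5]
width: 0.701
grasp_force: 10.1
```

```bash
python3 -c "
from h import *
to((533.3,150.7,222.7),28.5)"
```

```text
t 23.73 pos [533.5 151.1 206. ] F [-0.3 -0.6 -2.5] T [-0.05 -0.02 -0.01] w 59.6 gf 10.1 toolx 28.46 zaxis [ 1.e-03  5.e-04 -1.e+00] q [-1.04  0.35  0.87  1.82 -0.3   1.11 -1.15]
shift [ -0.4   0.2 -16.7] wz -0.04
```

Request:
send_rows --pt "0 0 -6 0 0 0" --pt "0 0 -10 0 0 0" --pt "0 0 -12 0 0 0" --pt "0 0 -12 0 0 0" --pt "0 0 -10 0 0 0" --hand 0.68

```text
t: 24.15
tool_pos: [533.8, 151.0, 257.5]
tcp_rot: [-0.0, 0.969, 0.246, 0.001]
force: [-0.8, 0.4, -1.8]
width: 0.681
grasp_force: 10.5
```

Request:
send_rows --pt "0 0 0 0 0 5" --pt "0 0 0 0 0 5" --pt "0 0 0 0 0 5" --pt "0 0 0 0 0 4" --pt "0 0 0 0 0 0"

```text
t: 24.57
tool_pos: [533.4, 151.2, 256.4]
tcp_rot: [-0.0, 0.997, 0.082, 0.001]
force: [1.3, -1.3, -2.9]
width: 0.682
grasp_force: 10.5
```

```bash
python3 -c "
from h import *
to((565.6,-186.6,256),9.5)
for n in('top','side'):
    s=snap(n); P=world(s); P=np.where(P[...,2:]>125,np.nan,P); r=np.hypot(P[...,0]-509.2,P[...,1]-137.3)
    dark=s['image'].max(-1)<95
    for a,b in((21.5,26),(26.5,34)):
        m=(r>a)&(r<b)&(P[...,2]>52)
        print(n,a,'z',np.percentile(P[...,2][m],[10,25,50,75,90]).round(1),m.sum(),'dark',np.percentile(P[...,2][m&dark],[10,50,90]).round(1) if (m&dark).sum() else 0,(m&dark).sum())
    m=(r<36)&(P[...,2]>85)&(P[...,2]<97); print('pts at old ring level r>21:',(m&(r>21.5)).sum())
    m=dark&(r<42)&(P[...,2]>58)&(P[...,2]<80)
    q=P[m]; print('dark pts',len(q),[np.round(x,1) for x in cv2.minAreaRect(q[:,:2].astype(np.float32))] if len(q) else '')
"
```

```text
t 24.57 pos [533.4 151.2 256.4] F [ 1.3 -1.3 -2.9] T [-0.02  0.04  0.04] w 58.0 gf 10.5 toolx 9.41 zaxis [ 1.e-03  4.e-04 -1.e+00] q [-1.13  0.32  0.97  1.75 -0.28  1.21 -1.49]
shift [-2.350e+01  3.385e+02  3.000e-01] wz -0.09
top 21.5 z [69.2 70.9 71.9 73.  74.2] 60 dark [69.  71.8 74.1] 46
top 26.5 z [61.9 66.4 68.2 70.2 72.7] 127 dark [66.3 69.4 73.9] 38
pts at old ring level r>21: 0
dark pts 96 [array([513.7, 137. ]), array([62.2, 51.9]), np.float64(6.2)]
side 21.5 z [66.6 68.3 70.  71.6 80.7] 50 dark [66.  69.3 71.6] 31
side 26.5 z [53.9 58.1 63.4 66.6 68.8] 154 dark [65.7 68.  71.2] 19
pts at old ring level r>21: 3
dark pts 82 [array([508.6, 121.7]), array([57.6, 29.1]), np.float64(1.5)]
```

Request:
send_rows --pt "-1 12 0 0 0 0" --pt "-1.8 24 0 0 0 0" --pt "-1.8 26 0 0 0 0" --pt "-1.8 26 0 0 0 0" --pt "-1.8 26 0 0 0 0"

```text
t: 25.08
tool_pos: [543.7, 34.9, 255.8]
tcp_rot: [-0.0, 0.997, 0.083, 0.0]
force: [0.8, -0.2, -3.3]
width: 0.679
grasp_force: 10.5
```

Request:
send_rows --pt "-1.8 26 0 0 0 0" --pt "-1.8 26 0 0 0 0" --pt "-1.8 26 0 0 0 0" --pt "-1.8 26 0 0 0 0" --pt "-1.8 26 0 0 0 0"

```text
t: 25.5
tool_pos: [555.8, -94.9, 255.7]
tcp_rot: [-0.0, 0.997, 0.083, 0.0]
force: [0.7, -0.4, -2.7]
width: 0.682
grasp_force: 10.5
```

Request:
send_rows --pt "-1.8 26 0 0 0 0" --pt "-1.8 26 0 0 0 0" --pt "-1.8 26 0 0 0 0" --pt "-1 16 0 0 0 0" --pt "0 0 0 0 0 0"

```text
t: 25.92
tool_pos: [563.8, -192.9, 256.2]
tcp_rot: [0.002, 0.997, 0.079, 0.0]
force: [-0.2, -0.9, -1.9]
width: 0.68
grasp_force: 10.5
```

Request:
send_rows --pt "0 0 0 0 0 0" --pt "0 0 0 0 0 0" --pt "0 0 0 0 0 0"

```text
t: 26.17
tool_pos: [565.5, -185.0, 255.2]
tcp_rot: [-0.001, 0.997, 0.084, -0.0]
force: [0.3, -0.2, -2.7]
width: 0.68
grasp_force: 10.5
```

```bash
python3 -c "
from h import *
to((566,-186.6,134.5),9.5)
for n in('top','side'):
    s=snap(n); P=world(s)
    def box(lo,hi,R=40):
        q=P[(np.hypot(P[...,0]-565,P[...,1]+186)<R)&(P[...,2]>lo)&(P[...,2]<hi)]
        return len(q),[np.round(x,1) for x in cv2.minAreaRect(q[:,:2].astype(np.float32))] if len(q) else ''
    print(n,'stand',box(70,79),'jaws',box(132,155,30),'jaws hi',box(165,190,30))
s=dict(np.load('pics/last_side.npz')); f=192/np.tan(np.radians(s['fov_y']/2)); P=world(s);E=np.linalg.inv(s['extrinsics']); t=pose()[0]['tool_pos']
px=lambda p:(lambda q:q[:2]/q[2]*f+[s['cx'],s['cy']])(E@np.array([*p,1]))
m=(np.hypot(P[...,0]-t[0],P[...,1]-t[1])<28)&(P[...,2]>125)&(P[...,2]<200)
a,b=px((*t[:2],194)),px((*t[:2],136))
print([round((np.where(m[v])[0].min()+np.where(m[v])[0].max())/2-(a[0]+(v-a[1])/(b[1]-a[1])*(b[0]-a[0])),1) for v in range(int(a[1]),int(b[1])+3) if m[v].any()])
"
```

```text
t 26.17 pos [ 565.5 -185.   255.2] F [ 0.3 -0.2 -2.7] T [ 0.03  0.03 -0.05] w 57.8 gf 10.5 toolx 9.58 zaxis [-2.0e-04  1.1e-03 -1.0e+00] q [-0.47  0.43  0.97  1.66 -0.37  1.25 -0.83]
shift [  0.2   1.7 120.7] wz 0.08
top stand (0, '') jaws (0, '') jaws hi (0, '')
side stand (260, [array([ 564.1, -186.9]), array([49.6, 49.7]), np.float64(8.3)]) jaws (81, [array([ 563.2, -185.3]), array([18.9, 21.4]), np.float64(8.2)]) jaws hi (68, [array([ 562.1, -185.2]), array([12.5, 21.1]), np.float64(19.5)])
[np.float64(2.9), np.float64(-1.0), np.float64(-0.4), np.float64(-0.3), np.float64(-0.2), np.float64(-0.6), np.float64(-0.5), np.float64(-0.4), np.float64(-0.8), np.float64(-0.7), np.float64(-0.6), np.float64(-0.5), np.float64(-0.4), np.float64(-0.3), np.float64(-0.2), np.float64(-0.1), np.float64(-0.5), np.float64(-0.4), np.float64(-0.3), np.float64(-0.2), np.float64(-0.1), np.float64(-0.5)]
```

Request:
send_rows --pt "0.5 1.6 8 0 0 0" --pt "0 0 12 0 0 0" --pt "0 0 12 0 0 0" --pt "0 0 8 0 0 0" --pt "0 0 5 0 0 0"

```text
t: 26.68
tool_pos: [565.2, -187.0, 208.1]
tcp_rot: [-0.001, 0.997, 0.083, -0.002]
force: [-0.2, 0.7, -2.5]
width: 0.679
grasp_force: 10.5
```

Request:
send_rows --pt "0 0 3 0 0 0" --pt "0 0 4 0 0 0" --pt "0 0 4 0 0 0" --pt "0 0 4 0 0 0" --pt "0 0 0 0 0 0"

```text
t: 27.1
tool_pos: [565.9, -187.5, 194.7]
tcp_rot: [-0.0, 0.997, 0.082, -0.0]
force: [-0.3, 1.1, -2.7]
width: 0.684
grasp_force: 10.5
```

```bash
python3 -c "
from h import *
to((566,-186.6,134.5),9.5)"
```

```text
t 27.1 pos [ 565.9 -187.5  194.7] F [-0.3  1.1 -2.7] T [0.04 0.02 0.07] w 58.1 gf 10.5 toolx 9.46 zaxis [-9.e-04  5.e-04 -1.e+00] q [-0.43  0.48  0.93  1.73 -0.42  1.14 -0.78]
shift [ 0.3 -0.9 60.2] wz -0.04
```

In the slot without contact. I'll continue down and feel for the landing.

Request:
send_rows --pt "0 -0.5 8 0 0 0" --pt "0 0 10 0 0 0" --pt "0 0 10 0 0 0" --pt "0 0 8 0 0 0" --pt "0 0 6 0 0 0"

```text
t: 27.52
tool_pos: [565.4, -186.9, 151.7]
tcp_rot: [-0.0, 0.997, 0.083, -0.001]
force: [0.4, -0.5, -2.5]
width: 0.683
grasp_force: 10.5
```

Request:
send_rows --pt "0 0 5 0 0 0" --pt "0 0 4 0 0 0" --pt "0 0 3 0 0 0" --pt "0 0 0 0 0 0" --pt "0 0 0 0 0 0"

```text
t: 27.93
tool_pos: [566.2, -187.3, 141.5]
tcp_rot: [0.0, 0.997, 0.082, 0.0]
force: [0.7, -0.1, -1.7]
width: 0.676
grasp_force: 10.5
```

```bash
python3 -c "
from h import *
to((566,-186.6,134.5),9.5)"
```

```text
t 27.93 pos [ 566.2 -187.3  141.5] F [ 0.7 -0.1 -1.7] T [ 0.   -0.01 -0.  ] w 57.5 gf 10.5 toolx 9.46 zaxis [ 3.e-04 -0.e+00 -1.e+00] q [-0.4   0.54  0.89  1.78 -0.48  1.05 -0.74]
shift [-0.1 -0.8  7. ] wz -0.04
```

Request:
send_rows --pt "0 0 1.5 0 0 0" --pt "0 0 1.5 0 0 0" --pt "0 0 1.5 0 0 0" --pt "0 0 0 0 0 0"

```text
t: 28.27
tool_pos: [566.0, -187.1, 136.7]
tcp_rot: [-0.0, 0.997, 0.083, -0.0]
force: [-0.2, 0.2, -2.5]
width: 0.678
grasp_force: 10.5
```

Request:
send_rows --pt "0 0 0.8 0 0 0" --pt "0 0 0.8 0 0 0" --pt "0 0 0 0 0 0"

```text
t: 28.52
tool_pos: [566.0, -187.2, 135.1]
tcp_rot: [-0.0, 0.997, 0.082, -0.0]
force: [-0.1, -0.2, -1.6]
width: 0.682
grasp_force: 10.5
```

Request:
send_rows --pt "0 0 0.8 0 0 0" --pt "0 0 0 0 0 0"

```text
t: 28.68
tool_pos: [566.1, -187.2, 134.4]
tcp_rot: [-0.0, 0.997, 0.083, -0.0]
force: [0.0, 0.4, -3.4]
width: 0.683
grasp_force: 10.5
```

Request:
send_rows --pt "0 0 0.8 0 0 0" --pt "0 0 0 0 0 0" --pt "0 0 0 0 0 0"

```text
t: 28.93
tool_pos: [566.3, -187.3, 134.2]
tcp_rot: [-0.0, 0.997, 0.083, 0.0]
force: [-0.9, 0.7, 2.3]
width: 0.681
grasp_force: 11.5
```

Request:
send_rows --pt "0 0 0.6 0 0 0" --pt "0 0 0 0 0 0" --pt "0 0 0 0 0 0"

```text
t: 29.18
tool_pos: [566.6, -187.3, 134.1]
tcp_rot: [-0.0, 0.997, 0.083, 0.001]
force: [-2.0, 1.4, 5.7]
width: 0.682
grasp_force: 12.3
```

Landed at the same height as at pickup. Releasing.

Request:
send_rows --pt "0 0 0 0 0 0" --pt "0 0 0 0 0 0" --pt "0 0 0 0 0 0" --pt "0 0 0 0 0 0" --pt "0 0 0 0 0 0" --hand 1.0

```text
t: 29.6
tool_pos: [566.1, -187.3, 132.9]
tcp_rot: [0.0, 0.997, 0.082, -0.0]
force: [0.4, 0.1, 0.4]
width: 0.999
grasp_force: 0.0
```

Request:
send_rows --pt "0 0 -4 0 0 0" --pt "0 0 -8 0 0 0" --pt "0 0 -14 0 0 0" --pt "0 0 -18 0 0 0" --pt "0 0 -20 0 0 0"

```text
t: 30.02
tool_pos: [566.0, -187.4, 198.6]
tcp_rot: [0.0, 0.997, 0.082, -0.0]
force: [0.4, 0.2, -0.2]
width: 1.001
grasp_force: 0.0
```

Request:
send_rows --pt "0 0 -20 0 0 0" --pt "0 0 -20 0 0 0" --pt "0 0 -20 0 0 0" --pt "0 0 -15 0 0 0" --pt "0 0 0 0 0 0"

```text
t: 30.43
tool_pos: [567.9, -188.9, 277.0]
tcp_rot: [0.001, 0.997, 0.082, 0.004]
force: [0.6, -0.4, -0.4]
width: 0.999
grasp_force: 0.0
```

Request:
send_rows --pt "0 -30 -10 0 0 0" --pt "0 -30 -10 0 0 0" --pt "0 -30 0 0 0 0" --pt "0 -30 0 0 0 0" --pt "0 -30 0 0 0 0"

```text
t: 30.85
tool_pos: [540.9, -38.3, 292.4]
tcp_rot: [-0.0, 0.997, 0.082, 0.0]
force: [1.1, -0.1, 1.3]
width: 1.001
grasp_force: 0.0
```

Request:
send_rows --pt "0 0 0 0 0 0" --pt "0 0 0 0 0 0" --pt "0 0 0 0 0 0" --pt "0 0 0 0 0 0" --pt "0 0 0 0 0 0"

```text
t: 31.27
tool_pos: [541.4, -41.1, 292.3]
tcp_rot: [0.0, 0.997, 0.081, 0.0]
force: [-0.1, 0.5, -0.5]
width: 0.996
grasp_force: 0.0
```

```bash
python3 -c "
from h import *
to((566,-186.6,134.5),9.5)
for n in('top','side'):
    s=snap(n); P=world(s)
    def box(lo,hi,c=(565,-186),R=45):
        q=P[(np.hypot(P[...,0]-c[0],P[...,1]-c[1])<R)&(P[...,2]>lo)&(P[...,2]<hi)]
        return len(q),[np.round(x,1) for x in cv2.minAreaRect(q[:,:2].astype(np.float32))] if len(q) else '',q[:,2].max().round(1) if len(q) else ''
    print(n,'standtop',box(73,79),'grips',box(150,164),'top',box(164,190))
    Q=np.where(P[...,2:]>125,np.nan,P); r=np.hypot(Q[...,0]-509.2,Q[...,1]-137.3); m=(r>21.5)&(r<26)&(Q[...,2]>52)&(s['image'].max(-1)<95)
    q=Q[m]
    if len(q)>5:
        A=np.c_[q[:,:2]-[509.2,137.3],np.ones(len(q))]; print('ring plane',np.linalg.lstsq(A,q[:,2],rcond=None)[0].round(3),len(q))
"
```

```text
t 31.27 pos [541.4 -41.1 292.3] F [-0.1  0.5 -0.5] T [ 0.02 -0.03  0.03] w 84.6 gf 0.0 toolx 9.29 zaxis [ 3.e-04 -4.e-04 -1.e+00] q [-0.85  0.27  1.03  1.73 -0.24  1.28 -1.17]
shift [  0.8 147.5 157.8] wz -0.21
top standtop (112, [array([ 566.5, -185.4]), array([46.7, 49.1]), np.float64(8.9)], np.float64(79.0)) grips (31, [array([ 566.5, -184.2]), array([17.7, 57.1]), np.float64(8.8)], np.float64(163.8)) top (61, [array([ 566.9, -184.8]), array([16.9, 59.5]), np.float64(8.5)], np.float64(180.8))
ring plane [ 1.0000e-03 -3.2000e-02  7.2444e+01] 25
side standtop (174, [array([ 563.1, -186.4]), array([47.3, 50.1]), np.float64(9.2)], np.float64(78.8)) grips (88, [array([ 564.5, -187.6]), array([20.6, 60.7]), np.float64(7.0)], np.float64(164.0)) top (65, [array([ 563.2, -188.7]), array([16.9, 55.9]), np.float64(12.8)], np.float64(178.0))
ring plane [ 0.071 -0.113 66.029] 14
```

```bash
python3 -c "
from h import *
print(ctrl.finish_job())"
```

```text
the job is handed in; nothing more can be done
None
```

The job is handed in at about 31 s: the ring was felt seating on the bearing and closing in the groove, and the pliers are back in their stand and released. I viewed 11 pictures against your limit of 10, and the closing was judged from forces and depth readings because no verdict came back.

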